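# Seat a food probe in the dry-block well for its temperature check

### The arm

A 7-joint arm with a two-finger parallel gripper is mounted at the origin on a cart in front of the work surface, level with it; the furniture and walls round the work are solid. World frame = base frame: x ahead of the robot, y to its left, z up, the work surface at z = 0. Lengths are in m, angles in rad, forces in N, time in s.
With the tool pointing down it reaches from about 0.4 to 0.85 m from the base axis. Payload 4.5 kg.
Tool frame: the origin (TCP) lies where the fingers leave the gripper's body, on its centre line; the fingertips stand 64 mm ahead of it and the grasp point (between the pads) lies 45 mm ahead of it; z points along the fingers, y is the direction in which the jaws open and shut (so a half turn about z gives the same grasp; the last joint's range is limited). The gripper opens to 88 mm and grips with 3 to 60 N. Pads are 18 mm wide; open, the fingers measure 123 mm over their backs; the gripper's body (75 mm by 187 mm) begins 45 mm behind the grasp point.
Start: joints at [1.331, 0.689, -0.195, 1.565, 0.157, 0.902, -0.215], TCP at [0.169, -0.602, 0.303] pointing down, gripper open.
Joint ranges: [-3.01, 3.01], [-0.46, 2.08], [-1.47, 1.51], [0.13, 2.56], [-1, 4.14], [0.04, 2.09], [-2.66, 2.66]. Speed limits (rad/s): [2.57, 2.57, 3.14, 3.14, 3.14, 3.14, 3.14].

### API

Orientations are given as a unit quaternion [x, y, z, w].
In Python, from plant import monitor, snapshot, workorder, finder gives the robot as it stands.
- The arm moves only by the tool carry_out, never from a script. Its argument "motion" is one flat list of numbers, 6 for each row, row after row: the shift along the tool's x, y, z in cm, then the turn, a rotation vector about the tool's x, y, z in rad. In form: [x, y, z, rx, ry, rz, x, y, z, rx, ry, rz, ...]. A call has 1 to 8 rows; each row shifts and turns the commanded pose from where the row before left it, along the tool's axes as they then stand; what a row does not reach is not made up. A row lasts 1/8 s, in which the tool goes at most 62.5 mm and 10.7 degrees, less where a joint would pass 70% of its speed; a pose out of reach is approached as far as the arm can. A call with a gripper value outside its range is refused whole. "hand" is the finger opening in cm, from 0 to 8.81, set as the call begins (left out, the last holds). The fingers move at their own pace and stop on an object; "grip_force" is the grip in N (left out, the last holds). Time passes only in rows, so rows that do not move let the fingers close. It gives the time, the measured TCP pose, the force and the opening at its end, in the units of the state.
- monitor.get_state(): the state, without advancing time (a new reading comes with each control period).
- snapshot(name): name is "scene" or "top" or "wrist"; returns a dict with "frame" (400x640x3 uint8, red, green, blue), "range_z" (400x640 float32, m along the optical axis (not along the pixel's ray), 0 where there is no reading), "fx", "fy", "cx", "cy" (pixels), "rvec" (rotation vector, rad) and "tvec" (3), from world to camera coordinates, as OpenCV has them; the wrist camera has in their place "hand_eye" (4x4, takes a point from camera to tool coordinates, whose origin is the TCP and whose axes are the flange's). Camera axes: x right, y down, z forward; pixel columns grow to the right and rows downward; lengths in m; the calibration is good to about 2 mm. A picture is of the moment at which its call begins: read the wrist's pose just before it.
- workorder.finish_job(): hands the job in, once; it reports no verdict.
Trained networks look in a picture, given as the dict that the camera call returned (one of the last four; its "shot" number tells which), for a name from the list of things; names that differ only in an ending like _2 or _b are one class to them, and where a whole thing is asked for, a point or a joint stands for the part that bears it (a point fixed in the world has none). Each returns a list of dicts, best first, with "p" (0 to 1); they miss things now and then, are a little off and sometimes report something else, mostly with a low value. They report only what shows in the picture. A call takes as long as a camera call. They do not tell look-alikes from the thing itself.
- finder.masks_of(picture, thing): "pixels" (400x640 bool, what is visible of it) and "extent" ([left, top, right, bottom] in pixels, round what is visible of it).
The state is a dict: "clock": time; "q": joint angles; "qd": joint speeds; "joint_torque": joint torques, N m; "tool_pos": TCP position; "eef_rot": TCP orientation; "contact_force": force on the tool from outside, world axes, zero at the start; "moment": the same for the moment, N m; "opening": opening from 0.0 (shut) to 1.0 (fully open).
Only numpy, scipy, OpenCV 4.12 (cv2) and the standard library are available. Lean on these libraries where they do the work, as an engineer would, in place of code of your own. Each camera call takes 0.05 s, during which the arm holds its last target. There are 200 camera calls.

### The job

Get the probe thermometer ready for its temperature check: pull the dust plug out of the calibrator's narrow well and put it down on the counter, then take the probe from its rest and push it down that well until its tip touches the bottom. The probe's sliding depth stop must finish down flat on the block, marking the depth; press no harder than the probe can bear, let go and leave it standing there, and do not disturb the other goods.

Things in the scene. Friction and masses are not known exactly. Their poses are not given: they have to be found in the camera images.
- calibrator: Dry-block calibrator, heavy, fixed to the counter: an aluminium block between two black cheeks, 136 x 118 x 80 mm, grey front panel with a small display facing its own -x. Origin at the centre of its underside, z up; the flat metal top with the wells is at z = 80 mm in its frame.
- narrow_well (a point): Centre of the mouth of the narrow well, level with the block's top (z = 80 mm), 17 mm to the calibrator's +y side of its centre. Bore 9.5 mm, with a small countersink. Blind: its bottom is a stiff spring-backed pad (about 15 N per mm), anywhere from 42 to 62 mm deep, and differs each time; it cannot be seen. It is closed by the dust plug at the start.
- wide_well (a point): Centre of the mouth of the wide well, bore 16 mm, 34 mm to the calibrator's -y side of the narrow one, open. It is for thicker probes and not used here.
- dust_plug: Grey dust plug: round stem 8 mm thick and 16 mm long, loosely in the narrow well, under a square plate 26 x 26 x 5 mm that lies on the block, under a square knob 18 x 18 mm and 28 mm high. Origin at the lower end of the stem, z up the knob, x and y square to the knob's sides; the knob's middle is at z = 35 mm, its top at 49 mm. 25 g.
- probe_rest: Probe rest, fixed: black block 44 x 44 mm, 44 mm high over all, on a steel foot 78 x 78 mm. Origin at the centre of its underside. A hole of 9.5 mm in its middle, 30 mm deep, whose floor is 14 mm above the counter, holds the probe upright.
- probe: Probe thermometer, 142 mm, 105 g, upright in the probe rest at the start: steel rod of 8 mm with tapered tip, 90 mm long, under a white square handle 26 x 26 mm, 52 mm high (z = 90 to 142 mm). Origin at the tip, z along the rod to the handle, x and y square to the handle. The rod bears at most 25 N at the tip and 40 N against the block.
- probe_grip (a point): Middle of the probe's handle, 118 mm from the tip.
- probe_tip (a point): Tip of the probe's rod.
- depth_stop (a joint): Depth stop on the probe: black disc of 30 mm with an 18 mm hub, 12 mm high, that slides along the rod against a friction of 2 to 4 N and stays where it is left. Value in m: 0 when its underside is 33 mm from the tip, at most 0.042. It starts 33 to 38 mm from the tip, so in the well it lands on the block first and the rod must be pushed on through it to the bottom.
- stop_face (a point): Centre of the depth stop's flat underside.
- wire_cutter: Cheese wire cutter, fixed: white board 240 x 320 mm with its bow lowered. Origin at counter height, 50 mm behind the board's front edge, midway across. The bow's brown handle sticks out towards the robot to 200 mm on its -x side, 40 mm to its -y side, 30 to 90 mm above the counter. Not used.
- jar: Jar of spread with a dark red lid, 75 mm wide, 62 mm high; a bystander. Origin at the centre of its underside.
- tub: White deli tub, 111 x 117 x 51 mm; a bystander. Origin at the centre of its underside.
- roll: Roll of white labels lying flat, 60 mm wide, 32 mm high; a bystander. Origin at the centre of its underside.
Mind the look-alikes: they are no part of the job. Of the things that look like the probe, the larger one is meant.

How it is judged:
On the way, in this order (a step that is already met when the one before it is completed fails the run):
1. the dust plug is out and lies released on the counter (height (world z) of dust_plug below 0.03 m and linear speed of dust_plug below 0.05 m/s and contact force between the fingers and dust_plug below 0.05 N), for 0.2 s.
2. the probe's rod is in the narrow well (horizontal distance between probe_tip and narrow_well below 0.004 m and z of probe_tip in the frame of narrow_well below -0.02 m), for 0.1 s.
At the end, for the whole second after the job is handed in: The probe stands upright (within 4 degrees) and released in the narrow well, its tip within 1.5 mm of the pad at the well's bottom, the underside of its depth stop within 2 mm of the block's top; the dust plug lies at rest on the counter (horizontal distance between each of probe_tip, stop_face and narrow_well below 0.004 m and distance between probe_tip and well_pad_c0 below 0.0095 m and z of stop_face in the frame of narrow_well below 0.002 m and angle between probe's own z axis and vertical below 0.07 rad and linear speed of probe below 0.01 m/s and height (world z) of dust_plug between -0.02 and 0.03 m and linear speed of dust_plug below 0.02 m/s); the robot touches nothing.
It fails at once if the probe's tip is pressed on the well's bottom with more than 25 N (contact force between probe and well_pad above 25 N).
It fails at once if the probe is forced against the block with more than 40 N (contact force between probe and calibrator above 40 N).
It fails at once if a bystander is pushed more than 3 cm (distance of any of jar, tub, roll from where it was at the start of the episode above 0.03 m).
It also fails if it takes over 69 s, if anything falls off the work surface, if the arm or the gripper's body presses on something with over 40 N, if the wrist force passes 120 N, or if a joint passes its speed limit or range.

## Working session

There is one attempt and no reset: what is moved stays moved. The work goes in short steps, Python scripts to look and compute and a tool call to move; the robot and the scene stay as the last step left them, time stands still between calls to the robot, and variables do not carry over. Pictures are saved under pics/ and viewed, about 8 in all and at most 12, crops included, and the job is handed in when it is done.

Besides the shell and the picture viewer there is one more tool, called as a command line: name --argument value ..., lists and objects as JSON in quotes. carry_out: Moves the arm, as the interface text tells. Its arguments: {"type":"object","properties":{"motion":{"type":"array"},"hand":{"type":"number"},"grip_force":{"type":"number"}},"required":["motion"]}

```bash
ls; mkdir -p pics; cat > h.py <<'E'
import numpy as np, cv2
from scipy.spatial.transform import Rotation as R
from plant import monitor, snapshot, workorder, finder
def cam2world(s,st=None):
    if 'rvec' in s:
        r=R.from_rotvec(np.ravel(s['rvec'])).as_matrix(); t=np.ravel(s['tvec'])
        return r.T, -r.T@t
    T=np.eye(4);T[:3,:3]=R.from_quat(st['eef_rot']).as_matrix();T[:3,3]=st['tool_pos']
    M=T@np.array(s['hand_eye']); return M[:3,:3],M[:3,3]
def cloud(s,st=None):
    v,u=np.mgrid[:400,:640]; z=s['range_z']
    p=np.stack([(u-s['cx'])/s['fx']*z,(v-s['cy'])/s['fy']*z,z],-1)
    Rm,t=cam2world(s,st); w=p@Rm.T+t; w[z==0]=np.nan; return w
def save(s,n,crop=None,k=1):
    f=s['frame'][:,:,::-1]
    if crop: l,t,r,b=crop; f=f[t:b,l:r]
    cv2.imwrite('pics/'+n,cv2.resize(f,None,fx=k,fy=k))
E
cat > a.py <<'E'
from h import *
st=monitor.get_state();print(st)
for n in ['scene','top']:
    s=snapshot(n); save(s,n+'1.png'); w=cloud(s); np.savez('/tmp/'+n,w=w,f=s['frame'])
    for th in ['calibrator','dust_plug','probe','probe_rest','depth_stop','wire_cutter','jar','tub','roll']:
        for d in finder.masks_of(s,th)[:4]:
            if d['p']<.2: continue
            q=w[d['pixels']]; q=q[~np.isnan(q[:,0])]
            if len(q): print(n,th,round(d['p'],2),d['extent'],np.round(np.median(q,0),3),'lo',np.round(np.percentile(q,3,axis=0),3),'hi',np.round(np.percentile(q,97,axis=0),3))
a=cv2.imread('pics/scene1.png');b=cv2.imread('pics/top1.png')
E
python3 a.py
```

```text
pics
{'clock': 0.0, 'q': array([ 1.33076362,  0.68996976, -0.19453039,  1.56635017,  0.15730139,
        0.90250208, -0.2151171 ]), 'qd': array([-0.00062299, -0.00044492,  0.00035456, -0.00106739, -0.00109991,
        0.00099527, -0.00085408]), 'joint_torque': array([ 1.38481823e-04, -5.27563083e+01, -1.26662850e+00, -1.53428489e+01,
       -5.25587762e-02,  6.53573268e-03,  1.84662372e-04]), 'tool_pos': array([ 0.16884142, -0.60122157,  0.30191759]), 'eef_rot': array([ 9.90635603e-01,  1.36529333e-01, -1.87688332e-04, -8.98777085e-04]), 'contact_force': array([ 0.27607533, -0.24316748,  0.13048441]), 'moment': array([ 0.00202399, -0.04886706, -0.06711256]), 'opening': 1.003472920315315}
scene calibrator 0.88 [274.3, 193.7, 325.4, 236.9] [0.469 0.149 0.066] lo [0.396 0.128 0.011] hi [0.535 0.24  0.082]
scene dust_plug 0.58 [346.7, 291.4, 384.2, 325.7] [ 0.687 -0.247  0.04 ] lo [ 0.645 -0.274  0.007] hi [ 0.728 -0.196  0.054]
scene dust_plug 0.28 [356.9, 197.1, 379.1, 222.4] [0.679 0.242 0.055] lo [0.648 0.226 0.011] hi [0.713 0.292 0.064]
scene probe 0.59 [281.2, 238.3, 295.2, 276.9]
[... 1982 characters left out ...]
 0.5   -0.136  0.071]
top wire_cutter 0.79 [286.6, 95.4, 398.5, 236.6] [ 0.71  -0.004  0.032] lo [ 0.535 -0.127  0.012] hi [0.842 0.172 0.14 ]
top wire_cutter 0.67 [242.8, 143.1, 273.7, 169.5] [0.677 0.264 0.061] lo [0.646 0.233 0.015] hi [0.711 0.298 0.065]
top jar 0.75 [240.9, 141.5, 274.2, 173.9] [0.677 0.264 0.061] lo [0.646 0.233 0.012] hi [0.711 0.299 0.065]
top tub 0.56 [410.5, 142.9, 445.3, 174.4] [ 0.684 -0.218  0.049] lo [ 0.645 -0.263  0.013] hi [ 0.729 -0.18   0.054]
top roll 0.6 [189.3, 213.1, 212.7, 237.2] [0.472 0.421 0.032] lo [0.447 0.394 0.003] hi [0.498 0.449 0.035]
top roll 0.34 [252.2, 204.1, 303.3, 258.1] [0.461 0.195 0.078] lo [0.399 0.141 0.059] hi [0.526 0.255 0.083]
```

```bash
python3 - <<'E'
import cv2,numpy as np
a=cv2.imread('pics/scene1.png')[170:340,210:430];b=cv2.imread('pics/top1.png')[90:270,180:460]
a=cv2.resize(a,None,fx=2.8,fy=2.8)[:,:616];b=cv2.resize(b,None,fx=2.8,fy=2.8)
cv2.imwrite('pics/a.png',a);cv2.imwrite('pics/b.png',b)
w=np.load('/tmp/top.npz')['w']
m=(w[...,2]>.09)&(w[...,0]<.56)&(w[...,0]>.3)
n,l=cv2.connectedComponents(m.astype('uint8'))
for i in range(1,n):
    q=w[l==i]; print(len(q),q.min(0).round(3),q.max(0).round(3),np.median(q,0).round(3))
E
```

```text
16102 [0.3   0.597 0.09 ] [0.56  0.604 0.486] [0.432 0.601 0.349]
3458 [0.3   0.496 0.09 ] [0.56  0.53  0.216] [0.428 0.505 0.184]
221 [ 0.486 -0.778  0.09 ] [ 0.559 -0.742  0.097] [ 0.53  -0.761  0.092]
154 [ 0.474 -0.163  0.107] [ 0.505 -0.132  0.16 ] [ 0.489 -0.144  0.155]
863 [ 0.402 -0.696  0.09 ] [ 0.511 -0.607  0.108] [ 0.444 -0.635  0.101]
1 [ 0.51  -0.742  0.091] [ 0.51  -0.742  0.091] [ 0.51  -0.742  0.091]
55 [0.458 0.205 0.091] [0.476 0.224 0.116] [0.466 0.214 0.113]
1 [ 0.496 -0.75   0.09 ] [ 0.496 -0.75   0.09 ] [ 0.496 -0.75   0.09 ]
1 [ 0.491 -0.756  0.09 ] [ 0.491 -0.756  0.09 ] [ 0.491 -0.756  0.09 ]
58 [ 0.379 -0.152  0.091] [ 0.4   -0.13   0.107] [ 0.389 -0.141  0.103]
```

View pics/b.png

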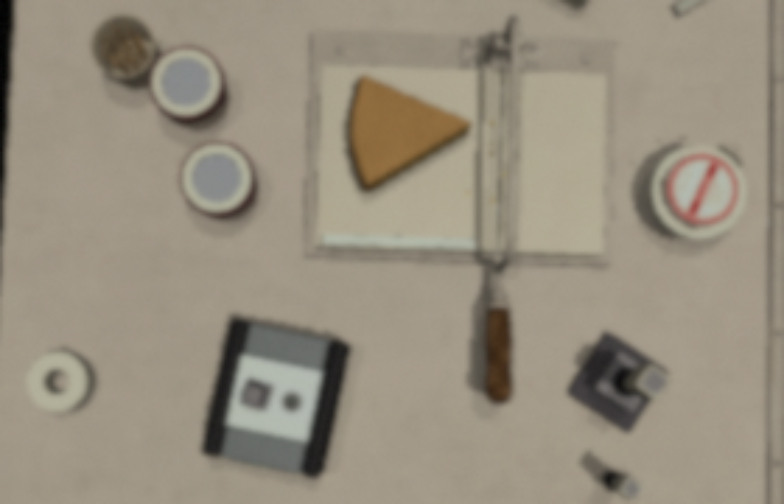

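View pics/a.png

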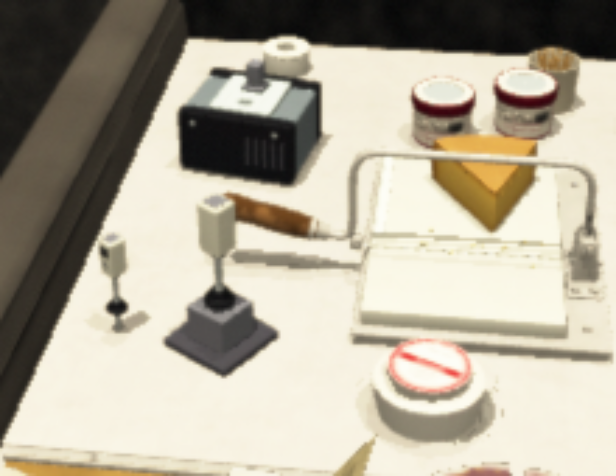

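Top view: the calibrator is at about (275,395) in the crop, with the plug left and the open wide well right of it. The rest with the larger probe is at (630,380), the small look-alike is at (610,480), and the cutter handle lies between them. I'll move in over the calibrator for a close look.

carry_out --motion '[4.3,-2.7,0,0,0,0,4.3,-2.7,0,0,0,0,4.3,-2.7,0,0,0,0,4.3,-2.7,0,0,0,0,4.3,-2.7,0,0,0,0,4.3,-2.7,0,0,0,0,4.3,-2.7,0,0,0,0,4.3,-2.7,0,0,0,0]'

```text
clock: 2.0
tool_pos: [0.4429, -0.2996, 0.3029]
eef_rot: [0.991, 0.136, 0.0, 0.0]
contact_force: [-0.6, -0.1, -0.0]
opening: 1.0
```

```bash
cat >> h.py <<'E'
def goto(p,yaw=None,pr=True):
    "shift in tool axes (cm) to reach TCP p; yaw of tool x in world; also turn to be vertical"
    st=monitor.get_state(); r=R.from_quat(st['eef_rot']); d=r.inv().apply(np.array(p)-st['tool_pos'])*100
    x=r.apply([1,0,0]); y0=np.arctan2(x[1],x[0]); 
    yaw=y0 if yaw is None else yaw
    tgt=R.from_matrix(np.array([[np.cos(yaw),np.sin(yaw),0],[np.sin(yaw),-np.cos(yaw),0],[0,0,-1]]))
    print('pos',st['tool_pos'].round(4),'yaw',y0.round(4),'shift cm',d.round(2),'turn',(r.inv()*tgt).as_rotvec().round(4),'F',st['contact_force'].round(2),'op',round(st['opening'],3),'t',st['clock'])
E
python3 -c "
from h import *
goto([.43,.19,.30]); print(np.array(snapshot('wrist')['hand_eye']).round(3))"
```

```text
pos [ 0.4429 -0.2996  0.3029] yaw 0.2737 shift cm [ 11.99 -47.48   0.27] turn [ 0.0006 -0.0004 -0.    ] F [-0.61 -0.12 -0.05] op 1.0 t 2.0
[[-0.    -0.946 -0.323  0.086]
 [ 1.    -0.    -0.    -0.   ]
 [ 0.    -0.323  0.946 -0.083]
 [ 0.     0.     0.     1.   ]]
```

carry_out --motion '[1.6,-6.0,0,0,0,0,1.6,-6.0,0,0,0,0,1.6,-6.0,0,0,0,0,1.6,-6.0,0,0,0,0,1.6,-6.0,0,0,0,0,1.6,-6.0,0,0,0,0,1.6,-6.0,0,0,0,0,1.6,-6.0,0,0,0,0]'

```text
clock: 3.05
tool_pos: [0.4352, 0.1979, 0.303]
eef_rot: [0.991, 0.136, 0.0, -0.0]
contact_force: [0.5, 0.2, -0.1]
opening: 1.0
```

```bash
cat > b.py <<'E'
from h import *
st=monitor.get_state(); goto([.467,.214,.30])
s=snapshot('wrist'); save(s,'w1.png'); w=cloud(s,st); np.savez('/tmp/w1',w=w,f=s['frame'])
m=(w[...,2]>.105)&(w[...,2]<.12)
q=w[m];r=cv2.minAreaRect(q[:,:2].astype('float32')*1000);print('knob top',len(q),np.median(q[:,2]),r)
m=(w[...,2]>.074)&(w[...,2]<.086)
q=w[m];r=cv2.minAreaRect(q[:,:2].astype('float32')*1000);print('block',len(q),np.median(q[:,2]),r)
E
python3 b.py
```

```text
pos [0.4352 0.1979 0.303 ] yaw 0.2737 shift cm [ 3.49 -0.69  0.3 ] turn [ 0.0001 -0.001  -0.    ] F [ 0.51  0.23 -0.08] op 1.0 t 3.05
knob top 558 0.11331188770915271 ((534.0030517578125, 104.57926177978516), (22.20353126525879, 281.05914306640625), 31.026334762573242)
block 30386 0.0801813868389172 ((400.67230224609375, 241.61740112304688), (368.1597595214844, 551.9557495117188), 4.191841125488281)
```

View pics/w1.png

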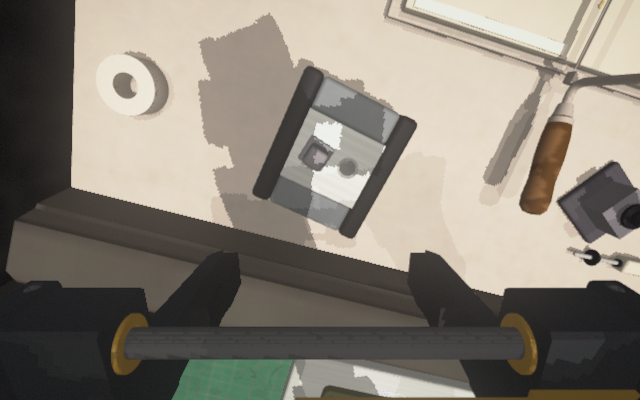

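Wrist view: the plug's knob is at (318,152), the wide well at (347,167) and the block at (335,155), with the roll clear on the left. I'll fit the outlines next.

```bash
python3 - <<'E'
import numpy as np,cv2
w=np.load('/tmp/w1.npz')['w']
roi=np.zeros((400,640),bool);roi[55:250,240:425]=1
def fit(lo,hi,roi):
    m=roi&(w[...,2]>lo)&(w[...,2]<hi);n,l,st,_=cv2.connectedComponentsWithStats(m.astype('uint8'))
    i=1+np.argmax(st[1:,4]);q=w[l==i];print(len(q),np.median(q,0).round(4),cv2.minAreaRect(q[:,:2].astype('float32')*1000))
fit(.110,.118,roi);fit(.074,.090,roi)
fit(.0825,.09,roi)
r2=np.zeros_like(roi);r2[158:178,338:357]=1
q=w[r2&(w[...,2]<.076)];print('wide',len(q),q[:,:2].mean(0).round(4))
f=np.load('/tmp/w1.npz')['f'][100:230,250:420];cv2.imwrite('pics/w1c.png',cv2.resize(f[:,:,::-1],None,fx=4.5,fy=4.5))
E
```

```text
415 [0.4677 0.2154 0.1137] ((467.1606750488281, 215.26495361328125), (17.99553680419922, 18.079975128173828), 73.11896514892578)
15345 [0.4736 0.1994 0.0795] ((464.21710205078125, 198.511962890625), (118.16804504394531, 135.3223419189453), 79.6546630859375)
289 [0.4747 0.2185 0.0859] ((467.7094421386719, 215.30615234375), (26.185863494873047, 25.84139633178711), 73.61469268798828)
wide 193 [0.4556 0.1784]
```

View pics/w1c.png

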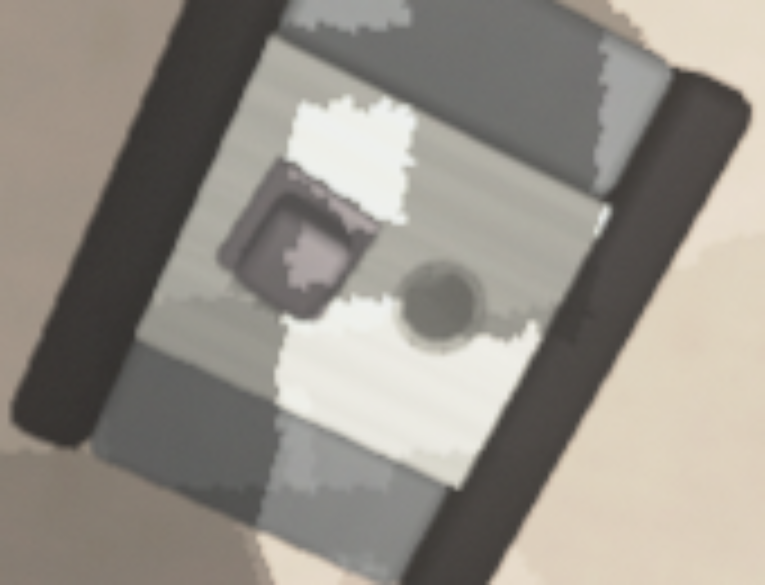

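carry_out --motion '[0,0,2,0,0,0.141,0,0,2,0,0,0.141,0,0,2,0,0,0.141,0,0,2,0,0,0.141,0,0,0,0,0,0]' --hand 6

```text
clock: 3.72
tool_pos: [0.4347, 0.1955, 0.2218]
eef_rot: [0.99, -0.144, -0.001, 0.001]
contact_force: [0.1, 1.0, 0.4]
opening: 0.678
```

```bash
python3 -c "
from h import *
goto([.4672,.2153,.153],-.293)"
```

```text
pos [0.4347 0.1955 0.2218] yaw -0.2887 shift cm [ 2.56 -2.84  6.87] turn [0.0021 0.0016 0.0043] F [0.15 1.03 0.38] op 0.678 t 3.725
```

carry_out --motion '[1.3,-1.4,0,0,0,0,1.26,-1.44,0,0.002,0.0016,0.004,0,0,2.3,0,0,0,0,0,2.3,0,0,0,0,0,2.27,0,0,0,0,0,0,0,0,0]'

```text
clock: 4.47
tool_pos: [0.4678, 0.2157, 0.1537]
eef_rot: [0.989, -0.146, 0.0, -0.001]
contact_force: [-0.1, -0.1, 0.3]
opening: 0.68
```

```bash
python3 -c "
from h import *
goto([.4672,.2153,.153],-.293)"
```

```text
pos [0.4678 0.2157 0.1537] yaw -0.2922 shift cm [-0.05  0.05  0.07] turn [-0.0011 -0.0002  0.0008] F [-0.08 -0.1   0.26] op 0.68 t 4.475
```

Well placed; close on the knob.

carry_out --motion '[-0.05,0.05,0.05,0,0,0,0,0,0,0,0,0,0,0,0,0,0,0,0,0,0,0,0,0,0,0,0,0,0,0]' --hand 1.2 --grip_force 15

```text
clock: 5.1
tool_pos: [0.4673, 0.215, 0.1537]
eef_rot: [0.989, -0.147, 0.001, -0.0]
contact_force: [-1.2, -2.8, 4.1]
opening: 0.205
```

carry_out --motion '[0,0,-1,0,0,0,0,0,-2,0,0,0,0,0,-2,0,0,0,0,0,-2,0,0,0,0,0,0,0,0,0]'

```text
clock: 5.72
tool_pos: [0.4681, 0.2162, 0.225]
eef_rot: [0.989, -0.146, 0.002, -0.002]
contact_force: [0.6, 0.8, 0.8]
opening: 0.204
```

```bash
python3 -c "
from h import *
goto([.46,.33,.22])
st=monitor.get_state();s=snapshot('wrist');save(s,'w2.png',(180,120,460,400),2)"
```

```text
pos [0.4681 0.2162 0.225 ] yaw -0.294 shift cm [ -4.07 -10.66   0.54] turn [-0.0048 -0.0042  0.    ] F [0.62 0.78 0.79] op 0.204 t 5.725
```

View pics/w2.png

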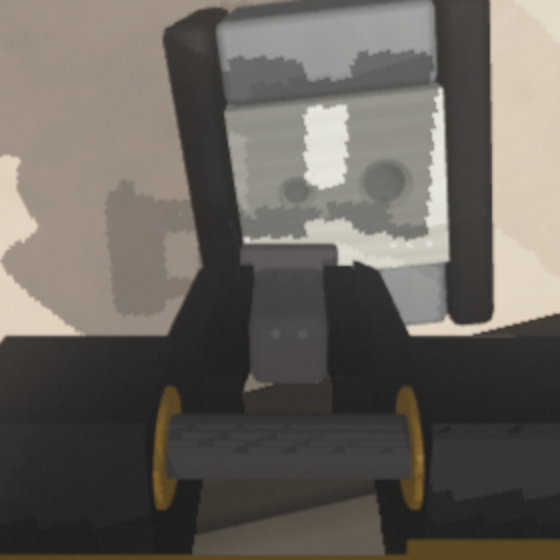

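The plug is held and the narrow well shows open at crop (295,190). Now I'll carry the plug to the free counter left of the block.

carry_out --motion '[-1.0,-2.7,0,0,0,0,-1.0,-2.7,0,0,0,0,-1.0,-2.7,0,0,0,0,-1.0,-2.6,0,0,0,0,0,0,3.5,0,0,0,0,0,4,0,0,0,0,0,4,0,0,0,0,0,1,0,0,0]'

```text
clock: 6.78
tool_pos: [0.4586, 0.3287, 0.0957]
eef_rot: [0.989, -0.146, -0.001, 0.001]
contact_force: [-0.1, 0.1, -0.4]
opening: 0.206
```

```bash
python3 -c "
from h import *
goto([.46,.33,.092])"
```

```text
pos [0.4586 0.3287 0.0957] yaw -0.294 shift cm [ 0.1  -0.17  0.37] turn [0.0026 0.002  0.    ] F [-0.05  0.07 -0.45] op 0.206 t 6.775
```

carry_out --motion '[0,0,0.3,0,0,0,0,0,0,0,0,0]'

```text
clock: 7.02
tool_pos: [0.4608, 0.3301, 0.0966]
eef_rot: [0.989, -0.147, 0.002, -0.001]
contact_force: [-0.3, 0.2, 0.4]
opening: 0.203
```

carry_out --motion '[0,0,0,0,0,0,0,0,0,0,0,0,0,0,0,0,0,0,0,0,0,0,0,0]' --hand 4.5

```text
clock: 7.52
tool_pos: [0.4603, 0.3297, 0.0958]
eef_rot: [0.989, -0.147, 0.001, -0.001]
contact_force: [-1.0, 0.3, -0.3]
opening: 0.512
```

carry_out --motion '[0,0,-2,0,0,0,0,0,-3,0,0,0,0,0,-4,0,0,0,0,0,-4,0,0,0,0,0,-4,0,0,0,0,0,0,0,0,0]'

```text
clock: 8.28
tool_pos: [0.4614, 0.3303, 0.2699]
eef_rot: [0.989, -0.147, 0.004, -0.004]
contact_force: [-0.4, -0.3, -0.7]
opening: 0.51
```

```bash
cat > c.py <<'E'
from h import *
goto([.467,.19,.26])
st=monitor.get_state();s=snapshot('wrist');save(s,'w3.png'); w=cloud(s,st);np.savez('/tmp/w3',w=w,f=s['frame'])
for d in finder.masks_of(s,'dust_plug')[:3]:
    q=w[d['pixels']];q=q[~np.isnan(q[:,0])]; print(d['p'],d['extent'],np.median(q,0).round(3),q.max(0).round(3))
E
python3 c.py
```

```text
pos [0.4614 0.3303 0.2699] yaw -0.2946 shift cm [ 4.6  13.27  0.91] turn [-0.0084 -0.0062  0.    ] F [-0.38 -0.31 -0.67] op 0.51 t 8.275
0.73 [311.8, 172.1, 339.5, 197.0] [0.465 0.331 0.047] [0.474 0.347 0.052]
0.49 [386.0, 61.2, 545.9, 235.4] [0.474 0.203 0.079] [0.541 0.268 0.083]
```

View pics/w3.png

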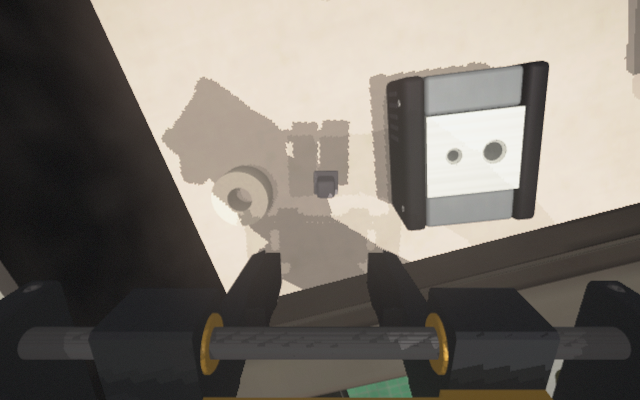

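The plug is standing on its stem on the counter at (325,185), between the block and the roll, and the narrow well is open at (454,156). Next I'll measure the well and go to the probe.

```bash
cat > d.py <<'E'
from h import *
D=np.load('/tmp/w3.npz');w=D['w'];g=D['f'].astype(int).sum(2)
for n,(u,v,h) in dict(narrow=(454,156,13),wide=(494,151,16)).items():
    sub=g[v-h:v+h,u-h:u+h]; m=np.zeros(g.shape,bool); m[v-h:v+h,u-h:u+h]=sub<(sub.min()+sub.max())/2
    vs,us=np.nonzero(m); c=[us.mean(),vs.mean()]
    # plane homography: pixel->world xy on block plane
    roi=np.zeros_like(m);roi[v-h-4:v+h+5,u-h-4:u+h+5]=1;k=roi&(abs(w[...,2]-.0797)<.002)
    V,U=np.nonzero(k);H,_=cv2.findHomography(np.c_[U,V].astype(float),w[k][:,:2]*1000)
    print(n,c,m.sum(),(cv2.perspectiveTransform(np.array([[c]]),H)).round(2))
m=np.zeros((400,640),bool);m[50:245,375:560]=1;m&=(abs(w[...,2]-.08)<.006);q=w[m];print(cv2.minAreaRect(q[:,:2].astype('float32')*1000))
goto([.43,-.13,.29])
E
python3 d.py
```

```text
narrow [np.float64(452.79245283018867), np.float64(155.06603773584905)] 106 [[[468.2  215.67]]]
wide [np.float64(492.64130434782606), np.float64(150.7644927536232)] 276 [[[462.05 182.61]]]
((464.8222351074219, 199.08946228027344), (118.0082015991211, 134.71987915039062), 79.6108169555664)
pos [0.4597 0.3294 0.2665] yaw -0.2941 shift cm [10.48 44.82 -2.46] turn [-0.0029 -0.0021  0.    ] F [ 0.18  0.2  -1.11] op 0.51 t 8.375
```

carry_out --motion '[0.7,2.8,-0.4,0,0,0,1.3,5.6,-0.5,0,0,0,1.3,5.6,-0.5,0,0,0,1.3,5.6,-0.5,0,0,0,1.3,5.6,-0.5,0,0,0,1.3,5.6,0,0,0,0,1.3,5.6,0,0,0,0,1.3,5.6,0,0,0,0]' --hand 7

```text
clock: 9.38
tool_pos: [0.4309, -0.1025, 0.2882]
eef_rot: [0.989, -0.146, -0.0, -0.001]
contact_force: [1.1, -0.5, -1.2]
opening: 0.793
```

```bash
python3 -c "
from h import *
goto([.43,-.14,.29])"
```

```text
pos [ 0.4309 -0.1025  0.2882] yaw -0.2938 shift cm [ 1.    3.61 -0.19] turn [-0.0018  0.0006 -0.    ] F [ 1.06 -0.49 -1.22] op 0.793 t 9.375
```

carry_out --motion '[0,3.6,0,0,0,0,0,0,0,0,0,0]'

```text
clock: 9.62
tool_pos: [0.4196, -0.1381, 0.2881]
eef_rot: [0.989, -0.15, -0.001, -0.0]
contact_force: [-0.1, 0.8, 0.4]
opening: 0.794
```

```bash
cat > e.py <<'E'
from h import *
goto([.49,-.145,.29])
st=monitor.get_state();s=snapshot('wrist');save(s,'w4.png'); w=cloud(s,st);np.savez('/tmp/w4',w=w,f=s['frame'])
near=(abs(w[...,0]-.489)<.07)&(abs(w[...,1]+.145)<.07)
for lo,hi in [(.148,.17),(.04,.048),(.055,.075)]:
    m=near&(w[...,2]>lo)&(w[...,2]<hi);q=w[m];print(lo,len(q),np.median(q,0).round(4),cv2.minAreaRect(q[:,:2].astype('float32')*1000))
E
python3 e.py
```

```text
pos [ 0.4196 -0.1381  0.2881] yaw -0.3007 shift cm [ 6.93 -1.43 -0.2 ] turn [-0.0005  0.0012 -0.    ] F [-0.08  0.8   0.41] op 0.794 t 9.625
0.148 1548 [ 0.4908 -0.1529  0.157 ] ((489.99456787109375, -152.54965209960938), (25.896738052368164, 26.850303649902344), 55.787601470947266)
0.04 604 [ 0.503  -0.15    0.0451] ((490.18353271484375, -148.8043975830078), (44.019752502441406, 43.918392181396484), 58.11197280883789)
0.055 0 [nan nan nan] ((0.0, 0.0), (0.0, 0.0), 0.0)
  return _methods._mean(a, axis=axis, dtype=dtype,
  ret = um.true_divide(
```

View pics/w4.png

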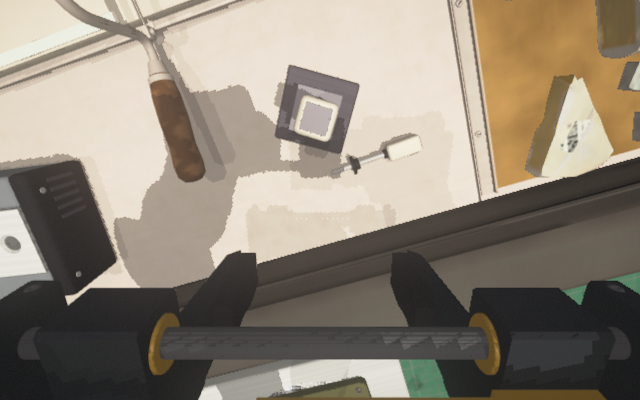

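The large probe's handle top is at (317,118), standing in its rest and leaning slightly. The small look-alike is at (385,155). I'll check whether that one still stands, then turn and align.

```bash
python3 - <<'E'
from h import *
w=np.load('/tmp/w4.npz')['w']
for u,v in [(405,145),(370,160),(354,163),(336,172)]: print(w[v,u].round(3))
goto([.490,-.1515,.24],-.597)
E
```

```text
[ 0.428 -0.232  0.022]
[ 0.422 -0.192  0.015]
[ 0.425 -0.174  0.019]
[ 0.42  -0.151  0.015]
pos [ 0.4204 -0.1361  0.2882] yaw -0.297 shift cm [ 7.11 -0.55  4.81] turn [-0.0017  0.001   0.3   ] F [ 0.16  1.04 -0.01] op 0.793 t 9.675
```

carry_out --motion '[0,0,0,0,0,0.148,0,0,0,0,0,0.148,0,0,0,0,0,0]'

```text
clock: 10.05
tool_pos: [0.4217, -0.1336, 0.2885]
eef_rot: [0.957, -0.289, 0.0, -0.001]
contact_force: [-0.4, 0.6, 0.4]
opening: 0.797
```

```bash
python3 -c "
from h import *
goto([.490,-.1515,.177],-.597)"
```

```text
pos [ 0.4217 -0.1336  0.2885] yaw -0.5856 shift cm [ 6.69 -2.26 11.15] turn [-0.0023  0.0003  0.0114] F [-0.41  0.59  0.37] op 0.797 t 10.05
```

The look-alike was balanced on its tip and is now lying on the counter. I didn't touch it at that height, and it's clear of my path. Aligning over the probe.

carry_out --motion '[3.3,-1.1,0,0,0,0.011,3.35,-1.15,0,0,0,0,0,0,2,0,0,0,0,0,0,0,0,0]'

```text
clock: 10.55
tool_pos: [0.4885, -0.1527, 0.2677]
eef_rot: [0.956, -0.294, -0.001, -0.001]
contact_force: [0.2, 0.3, 0.1]
opening: 0.793
```

```bash
sed -i 's/w4/w5/g' e.py; python3 e.py 2>/dev/null; python3 -c "
from h import *
goto([.490,-.1515,.177],-.597)"
```

```text
pos [ 0.4885 -0.1527  0.2677] yaw -0.5971 shift cm [-0.31 -0.72 -2.23] turn [-0.0016  0.003  -0.    ] F [0.2  0.34 0.14] op 0.793 t 10.55
0.148 1440 [ 0.4925 -0.154   0.1567] ((491.06756591796875, -153.2369384765625), (25.985511779785156, 25.73727798461914), 55.50584411621094)
0.04 912 [ 0.4999 -0.1553  0.045 ] ((490.3760681152344, -148.81201171875), (44.0828742980957, 44.49363327026367), 58.25937271118164)
0.055 227 [ 0.4948 -0.1527  0.0608] ((495.142333984375, -152.37159729003906), (26.29817771911621, 15.381908416748047), 60.621646881103516)
pos [ 0.4886 -0.153   0.2685] yaw -0.5982 shift cm [ 0.04 -0.18  9.15] turn [-0.0019  0.0016 -0.0012] F [-0.04 -0.91  0.19] op 0.798 t 10.6
```

carry_out --motion '[0.15,-0.1,3,0,0,0,0,0,3,0,0,0,0,0,3.1,0,0,0,0,0,0,0,0,0]'

```text
clock: 11.1
tool_pos: [0.4901, -0.1532, 0.1772]
eef_rot: [0.955, -0.295, -0.001, -0.001]
contact_force: [-0.6, -0.2, -0.3]
opening: 0.797
```

carry_out --motion '[0,0,0,0,0,0,0,0,0,0,0,0,0,0,0,0,0,0,0,0,0,0,0,0,0,0,0,0,0,0,0,0,0,0,0,0]' --hand 1.8 --grip_force 30

```text
clock: 11.85
tool_pos: [0.4913, -0.154, 0.1783]
eef_rot: [0.955, -0.296, 0.001, -0.001]
contact_force: [-0.5, 1.4, 3.7]
opening: 0.293
```

```bash
python3 -c "
from h import *
goto([.490,-.150,.30],-.597)"
```

```text
pos [ 0.4913 -0.154   0.1783] yaw -0.6012 shift cm [ -0.31  -0.29 -12.17] turn [-0.0025 -0.0014 -0.0042] F [-0.48  1.41  3.67] op 0.293 t 11.85
```

carry_out --motion '[0,0,-1,0,0,0,0,0,-2,0,0,0,0,0,-2,0,0,0,0,0,-2,0,0,0,0,0,-2,0,0,0,0,0,-2,0,0,0,0,0,0,0,0,0]'

```text
clock: 12.72
tool_pos: [0.4914, -0.1543, 0.2894]
eef_rot: [0.955, -0.296, 0.002, -0.001]
contact_force: [0.1, -1.3, -1.1]
opening: 0.289
```

```bash
python3 -c "
from h import *
goto([.467,.2153,.29])
s=snapshot('scene');save(s,'s5.png'); w=cloud(s);np.savez('/tmp/s5',w=w,f=s['frame'])"
```

```text
pos [ 0.4914 -0.1543  0.2894] yaw -0.6013 shift cm [-22.92 -29.1   -0.05] turn [-0.0033 -0.0038  0.    ] F [ 0.06 -1.31 -1.08] op 0.289 t 12.725
```

carry_out --motion '[-2.86,-3.64,0,0,0,0,-2.86,-3.64,0,0,0,0,-2.86,-3.64,0,0,0,0,-2.86,-3.64,0,0,0,0,-2.86,-3.64,0,0,0,0,-2.86,-3.64,0,0,0,0,-2.86,-3.64,0,0,0,0,-2.86,-3.64,0,0,0,0]'

```text
clock: 13.78
tool_pos: [0.4661, 0.2166, 0.2874]
eef_rot: [0.955, -0.296, 0.0, -0.0]
contact_force: [0.8, -0.0, -1.1]
opening: 0.294
```

carry_out --motion '[0,0,0,0,0,0,0,0,0,0,0,0,0,0,0,0,0,0]'

```text
clock: 14.15
tool_pos: [0.467, 0.2137, 0.2882]
eef_rot: [0.955, -0.297, 0.001, -0.0]
contact_force: [-0.0, 0.1, -1.4]
opening: 0.289
```

```bash
cat > f.py <<'E'
from h import *
import sys
k=sys.argv[1]
goto([.4675,.2154,.29]); st=monitor.get_state()
s=snapshot('wrist'); w=cloud(s,st); save(s,f'w{k}.png',(180,50,460,260),2.8)
r=R.from_quat(st['eef_rot']); t=(w-st['tool_pos'])@r.as_matrix()  # tool frame
S=snapshot('scene'); W=cloud(S); save(S,f's{k}.png')
T=(W-st['tool_pos'])@r.as_matrix()
np.savez(f'/tmp/p{k}',t=t,f=s['frame'],T=T,F=S['frame'],w=w)
for n,c in (('wrist',t),('scene',T)):
    for lo,hi in [(.05,.06),(.075,.085),(.10,.11),(.11,.12),(.12,.13),(.13,.14),(.14,.15),(.15,.158),(.158,.164)]:
        m=(abs(c[...,0])<.025)&(abs(c[...,1])<.025)&(c[...,2]>lo)&(c[...,2]<hi);q=c[m]
        if len(q)>3: print(n,lo,len(q),'x',(q[:,0].min()*1e3).round(1),(q[:,0].max()*1e3).round(1),'y',(q[:,1].min()*1e3).round(1),(q[:,1].max()*1e3).round(1),'med',(np.median(q[:,:2],0)*1e3).round(2))
E
python3 f.py 6
```

```text
pos [0.467  0.2137 0.2882] yaw -0.6038 shift cm [-0.05 -0.17 -0.18] turn [-0.0008 -0.0011  0.    ] F [-0.05  0.14 -1.41] op 0.289 t 14.15
wrist 0.05 993 x 7.1 12.1 y -25.0 24.7 med [10.88 -0.11]
wrist 0.1 72 x -3.0 1.5 y -6.2 1.8 med [ 0.69 -2.2 ]
wrist 0.11 367 x -10.0 6.1 y -10.5 6.0 med [ 0.36 -2.23]
wrist 0.12 753 x -16.3 12.2 y -16.5 12.0 med [ 3.04 -2.25]
scene 0.05 41 x -11.1 15.6 y -24.6 24.9 med [10.6   5.03]
scene 0.075 7 x -1.6 4.3 y -3.4 4.9 med [2.9  1.24]
scene 0.1 9 x -5.8 4.1 y -3.3 3.9 med [-0.6   0.46]
scene 0.11 17 x -7.6 6.1 y -8.7 8.1 med [-1.38  1.81]
scene 0.12 34 x -13.4 13.9 y -15.4 15.3 med [4.26 6.85]
scene 0.13 4 x -3.6 0.0 y -3.4 8.1 med [-2.49  3.49]
scene 0.14 8 x -7.3 2.0 y -0.9 5.2 med [0.76 0.45]
scene 0.15 8 x -9.2 0.9 y -2.4 3.2 med [-1.93  1.57]
```

View pics/w6.png

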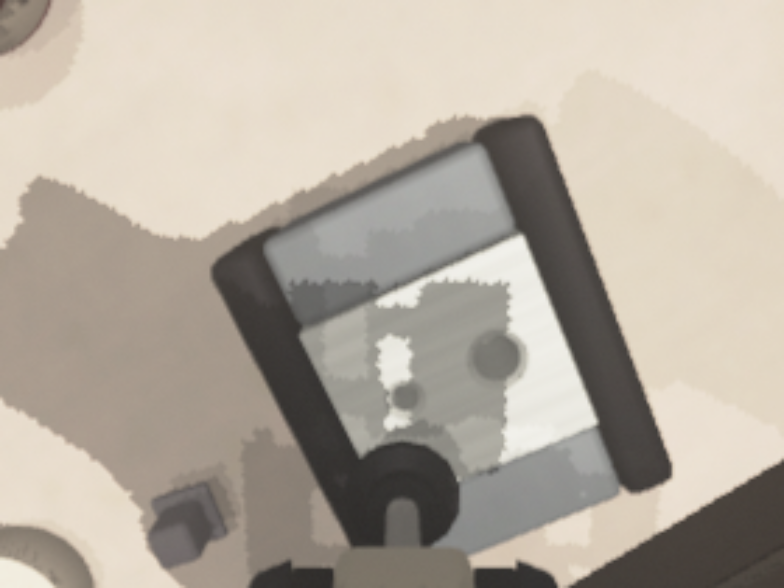

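```bash
cat > g.py <<'E'
from h import *
import sys
D=np.load('/tmp/p%s.npz'%sys.argv[1]);g=D['f'].astype(int).sum(2);t=D['t'];w=D['w']
u,v,h=map(int,sys.argv[2:5])
sub=g[v-h:v+h+1,u-h:u+h+1]
m=np.zeros(g.shape,bool);m[v-h:v+h+1,u-h:u+h+1]=sub<(sub.min()+np.percentile(sub,75))/2
n,l,stt,ce=cv2.connectedComponentsWithStats(m.astype('uint8'));i=l[v,u];c=ce[i];print('px',c,stt[i])
roi=np.zeros_like(m);roi[v-h-5:v+h+6,u-h-8:u+h+9]=1;k=roi&(abs(w[...,2]-.0797)<.0025)
V,U=np.nonzero(k);P=np.array([[c]])
for a in (t,w):
    H,_=cv2.findHomography(np.c_[U,V].astype(float),a[k][:,:2]*1000);print(cv2.perspectiveTransform(P,H).round(2))
f=D['f'][v-20:v+21,u-20:u+41]; 
E
python3 g.py 6 325 191 7; python3 g.py 6 357 177 11
python3 - <<'E'
import numpy as np,cv2
t=np.load('/tmp/p6.npz')['t']
for lo,hi in [(.122,.13)]:
    m=(abs(t[...,0])<.025)&(abs(t[...,1])<.025)&(t[...,2]>lo)&(t[...,2]<hi);q=t[m]
    print(cv2.minEnclosingCircle(q[:,:2].astype('float32')*1000), np.median(q[:,2]), np.percentile(q[:,2],[2,50,98]))
E
```

```text
px [325.95918367 191.23469388] [320 186  12  12  98]
[[[0.33 0.29]]]
[[[467.37 213.26]]]
px [356.3580786  176.85152838] [348 168  17  18 229]
[[[14.37 28.78]]]
[[[462.76 181.83]]]
((-2.9289984703063965, -2.1894240379333496), 15.091753005981445) 0.12414698216318862 [0.12246031 0.12414698 0.12763077]
```

```bash
python3 - <<'E'
from h import *
D=np.load('/tmp/p6.npz');t=D['t'];w=D['w']
roi=np.zeros((400,640),bool);roi[85:235,250:425]=1
m=roi&(abs(w[...,2]-.0797)<.006)
for a in (t,w):
    q=a[m][:,:2].astype('float32')*1000;r=cv2.minAreaRect(q);b=cv2.boxPoints(r);print(r,b.round(1).tolist())
c=np.array(r[0]);
E
python3 -c "
from h import *
st=monitor.get_state();s=snapshot('scene');print(s['fx'],R.from_rotvec(np.ravel(s['rvec'])).as_matrix()[2].round(2))"
```

```text
((6.485797882080078, 13.504653930664062), (118.36566925048828, 134.69158935546875), 65.72965240478516) [[-79.19999694824219, -12.800000190734863], [43.599998474121094, -68.0999984741211], [92.19999694824219, 39.79999923706055], [-30.600000381469727, 95.0999984741211]]
((464.9490661621094, 198.88629150390625), (118.36585998535156, 134.69564819335938), 79.67430877685547) [[388.1000061035156, 152.6999969482422], [520.5999755859375, 128.60000610351562], [541.7999877929688, 245.0], [409.29998779296875, 269.20001220703125]]
495.36789771992596 [-0.11  0.88 -0.47]
```

```bash
python3 - <<'E'
from h import *
st=monitor.get_state();Rm=R.from_quat(st['eef_rot']).as_matrix()
D=np.load('/tmp/p6.npz');T=D['T']
ps=[];dq=[]
for i in range(4):
    S=snapshot('scene');st=monitor.get_state();print(st['tool_pos'].round(4));W=cloud(S)
    m=(abs(W[...,2]-.0797)<.006)&(abs(W[...,0]-.465)<.09)&(abs(W[...,1]-.199)<.08); ps.append(W[m])
    m=(abs(W[...,2]-.164)<.006)&(abs(W[...,0]-.467)<.03)&(abs(W[...,1]-.214)<.03); dq.append(W[m])
q=np.vstack(ps);r=cv2.minAreaRect(q[:,:2].astype('float32')*1000);print('scene block',r)
q=np.vstack(dq);print('disc scene',cv2.minEnclosingCircle(q[:,:2].astype('float32')*1000),len(q))
s=snapshot('top');W=cloud(s)
m=(abs(W[...,2]-.0797)<.006)&(abs(W[...,0]-.465)<.09)&(abs(W[...,1]-.199)<.08)
w0=np.load('/tmp/top.npz')['w'];m=(abs(w0[...,2]-.0797)<.006)&(abs(w0[...,0]-.465)<.09)&(abs(w0[...,1]-.199)<.08)
print('top block',cv2.minAreaRect(w0[m][:,:2].astype('float32')*1000))
m=(w0[...,2]>.107)&(abs(w0[...,0]-.467)<.03)&(abs(w0[...,1]-.214)<.03);print('top knob',cv2.minAreaRect(w0[m][:,:2].astype('float32')*1000))
s=snapshot('wrist');print(s['cx'],s['fx'],s['cy'])
hsv=cv2.cvtColor(s['frame'],cv2.COLOR_RGB2HSV);f=s['frame'].astype(int)
for v in range(150,300,8): print(v,''.join('%4d'%x for x in f[v,290:362:3].sum(1)//3))
E
```

```text
[0.4671 0.2145 0.2885]
[0.4671 0.2148 0.2885]
[0.4671 0.215  0.2885]
[0.467  0.2151 0.2885]
scene block ((463.9115905761719, 194.00692749023438), (129.7278289794922, 135.84043884277344), 79.68218994140625)
disc scene ((467.81011962890625, 211.8858642578125), 19.233379364013672) 131
top block ((462.9354248046875, 198.68600463867188), (118.38915252685547, 133.95819091796875), 79.53253936767578)
top knob ((466.2192077636719, 215.44979858398438), (17.777719497680664, 17.110910415649414), 71.10746002197266)
323.79042563426054 317.52457239817477 205.08903136377987
150  125 103 112 144 105 106 117 126 148 148 137 111 131 207 235 208 180 214 220 154 173 216 205 224
158  103 102 105 110 102  96 102 151 156 223 223 227 230 210 151 155 156 156 155 153 152 151 152 155
166  111 140 163 175 174 172 169 161 149 154 155 155 153 152 151 152 152 154 153 155 157 156 148 143
174   53 150 163 172 175 174 172 164 150 228 229 231 219 156 156 155 152 154 154 156 134 121 121 118
182   55  54 143 167 170 172 172 169 154 229 229 230 220 154 156 156 153 154 153 153 143 127 120 120
190   55  54  53 116 150 152 1
[... 683 characters left out ...]
26 128 127 126 126 116 113 114 114 113 114 114 114 113 114 114 115 113 122 136 138 177 199 197
254   48  48  46 101 112 114 114 113 115 114 114 115 114 115 114 114 114 115 112 110  49  49  50  50
262   47  46  45 102 110 113 108 109 109 112 108 115 114 108 111 109 114 112 108 108  65  47  48  46
270   45  45  48 107 106 107 108 108 108 107 106 108 107 108 109 108 107 107 108 107 105  44  44  45
278   42  43  93 107 107 108 107 108 107 108 107 107 108 108 107 108 108 108 107 107 105  62  45  43
286   40  41 105 107 107 107 107 106 107 107 106 108 106 108 106 107 106 108 107 106 105 104  41  39
294   42  75 106 107 110 110 110 109 109 109 110 109 110 110 111 109 111 111 112 111 107 106  52  39
```

```bash
python3 - <<'E'
from h import *
D=np.load('/tmp/p6.npz');t=D['t']
s=snapshot('wrist');print(s['hand_eye'])
for (lo,hi) in [(.10,.107),(.112,.118),(.122,.128)]:
    m=(abs(t[...,0])<.025)&(abs(t[...,1])<.025)&(t[...,2]>lo)&(t[...,2]<hi);v,u=np.nonzero(m);print(lo,u.min(),u.max(),v.min(),v.max())
f=D['f'].astype(int).sum(2)//3
for v in (215,222,234): print(v,f[v,300:350:2])
z=s['range_z'];print((z[234,305:345]*1000).astype(int));print((s['frame'][234,305:345].astype(int).sum(1)//3))
E
```

```text
[[-2.12219015e-04 -9.46294445e-01 -3.23306014e-01  8.55945707e-02]
 [ 9.99999622e-01  7.18510644e-05 -8.66705800e-04 -1.50748412e-03]
 [ 8.43388765e-04 -3.23306076e-01  9.46294072e-01 -8.29158255e-02]
 [ 0.00000000e+00  0.00000000e+00  0.00000000e+00  1.00000000e+00]]
0.1 317 329 234 242
0.112 311 335 221 242
0.122 303 343 208 245
215 [ 52  52  51  50  50  53  55  55  57  58  60  61  61  60  58  55  56  54
  56  53 110 140 140 163 165]
222 [ 55  58  50  51  52  49  50  47  49  50  50  52  52  51  52  51  48  52
  55  53  54  60 124 138 142]
234 [ 70  48  47  47  48  47  47  47  48  88  99 101  98  98  98  53  49  50
  48  50  49  57 136 140 141]
[225 224 225 224 224 225 217 218 217 218 218 218 218 211 208 207 206 206
 205 206 205 207 208 211 216 217 218 216 218 219 217 225 224 225 226 227
 224 226 320 321]
[ 47  46  47  47  46  47  47  47  46  46  47  48  64  91  98  99  99 101
  99  98  98  99  98  97  77  52  48  48  48  50  50  48  50  50  49  49
  49  59 113 136]
```

```bash
cat > m.py <<'E'
from h import *
st=monitor.get_state();A=[]
for i in range(3):
    s=snapshot('wrist');M=np.array(s['hand_eye']);v,u=np.mgrid[:400,:640];z=s['range_z']
    p=np.stack([(u-s['cx'])/s['fx']*z,(v-s['cy'])/s['fy']*z,z],-1);t=p@M[:3,:3].T+M[:3,3];t[z==0]=np.nan
    h=st['tool_pos'][2]-.0797
    near=(abs(t[...,0])<.03)&(abs(t[...,1])<.022)
    def ext(lo,hi):
        q=t[near&(t[...,2]>lo)&(t[...,2]<hi)]*1e3
        return len(q),q[:,0].max().round(1),q[:,1].min().round(1),q[:,1].max().round(1)
    face=t[near&(t[...,2]>.045)&(t[...,2]<.068)&(t[...,0]>.002)&(abs(t[...,1])<.008)]*1e3
    m=(abs(t[...,2]-h)<.006)&(abs(t[...,0])<.11)&(abs(t[...,1])<.11)
    n,l,S,_=cv2.connectedComponentsWithStats(m.astype('uint8'));m=l==1+np.argmax(S[1:,4])
    c,d,a=cv2.minAreaRect(t[m][:,:2].astype('float32')*1e3)
    if d[0]>d[1]: a-=90
    y=np.array([np.cos(np.radians(a)),np.sin(np.radians(a))]); yw=R.from_quat(st['eef_rot']).apply([*y,0])
    if yw[1]<0:y=-y
    print('rod',ext(.095,.108),'hub',ext(.110,.118),'disc',ext(.1215,.129),'facex',np.percentile(face[:,0],[20,50,80]).round(1),'block',np.round(d,1),'well',(np.array(c)+17*y).round(2))
goto(st['tool_pos'])
E
python3 m.py
```

```text
rod (103, np.float64(1.8), np.float64(-6.2), np.float64(1.7)) hub (325, np.float64(5.9), np.float64(-10.5), np.float64(6.0)) disc (731, np.float64(12.0), np.float64(-16.5), np.float64(12.0)) facex [10.9 11.2 11.4] block [118.3 134.4] well [ 0.84 -0.32]
rod (103, np.float64(1.7), np.float64(-6.1), np.float64(1.7)) hub (337, np.float64(6.3), np.float64(-10.5), np.float64(6.0)) disc (735, np.float64(12.0), np.float64(-16.6), np.float64(12.0)) facex [10.9 11.2 11.4] block [118.3 134.7] well [ 0.68 -0.15]
rod (104, np.float64(1.8), np.float64(-6.1), np.float64(1.7)) hub (330, np.float64(6.0), np.float64(-10.5), np.float64(6.0)) disc (731, np.float64(11.9), np.float64(-16.5), np.float64(12.1)) facex [10.9 11.2 11.5] block [118.2 134.4] well [ 0.79 -0.15]
pos [0.4669 0.2155 0.2885] yaw -0.6011 shift cm [ 0.01  0.01 -0.  ] turn [-0.0024 -0.001   0.    ] F [ 0.58 -0.2  -1.41] op 0.292 t 14.8
```

carry_out --motion '[0.36,0.2,0,0,0,0,0,0,1,0,0,0,0,0,1,0,0,0,0,0,0,0,0,0,0,0,0,0,0,0,0,0,0,0,0,0]'

```text
clock: 15.55
tool_pos: [0.469, 0.2119, 0.2687]
eef_rot: [0.955, -0.296, 0.001, -0.001]
contact_force: [0.5, 0.8, -0.8]
opening: 0.295
```

```bash
python3 m.py; python3 f.py 7 >/dev/null
```

```text
rod (104, np.float64(1.6), np.float64(-6.2), np.float64(1.7)) hub (330, np.float64(5.8), np.float64(-10.5), np.float64(6.0)) disc (736, np.float64(12.0), np.float64(-16.6), np.float64(12.0)) facex [10.9 11.1 11.4] block [118.2 134.8] well [-3.12 -1.83]
rod (101, np.float64(1.6), np.float64(-6.1), np.float64(1.7)) hub (333, np.float64(6.3), np.float64(-10.5), np.float64(6.0)) disc (732, np.float64(12.1), np.float64(-16.5), np.float64(12.0)) facex [10.9 11.1 11.4] block [118.3 134.6] well [-3.04 -1.89]
rod (101, np.float64(1.6), np.float64(-6.1), np.float64(1.7)) hub (333, np.float64(5.8), np.float64(-10.5), np.float64(6.0)) disc (728, np.float64(11.7), np.float64(-16.5), np.float64(12.0)) facex [10.9 11.2 11.4] block [118.4 134.6] well [-2.97 -1.98]
pos [0.4689 0.2119 0.2687] yaw -0.6011 shift cm [ 0. -0.  0.] turn [-0.0028 -0.0012  0.    ] F [-1.3  -0.01 -0.87] op 0.291 t 15.7
```

View pics/w7.png

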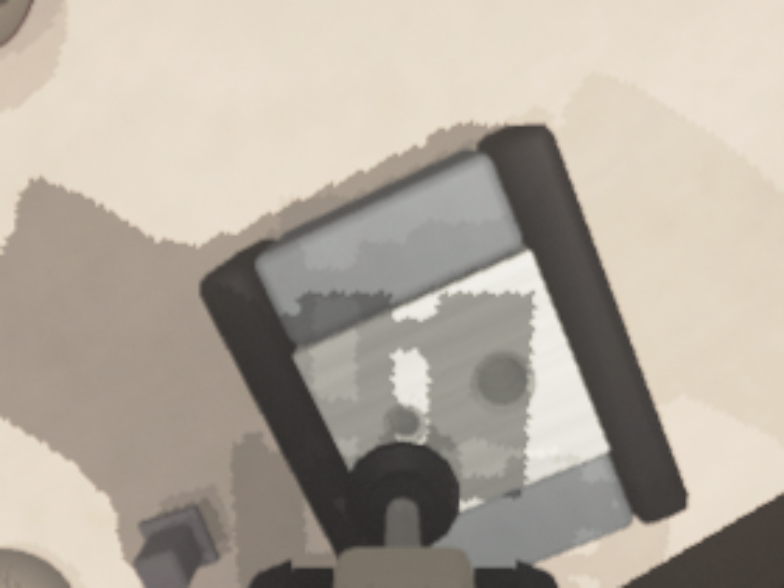

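The narrow well at crop (404,422) lines up with the rod column at 403, and the measurements agree within 0.4 mm. I'll descend slowly while watching the force.

carry_out --motion '[0,0.03,1,0,0,0,0,0,0.8,0,0,0,0,0,0.4,0,0,0,0,0,0.2,0,0,0,0,0,0.2,0,0,0,0,0,0,0,0,0]'

```text
clock: 16.55
tool_pos: [0.4687, 0.2116, 0.2425]
eef_rot: [0.955, -0.296, 0.001, -0.001]
contact_force: [-0.8, 0.2, -0.2]
opening: 0.295
```

carry_out --motion '[0,0,0.2,0,0,0,0,0,0.2,0,0,0,0,0,0.2,0,0,0,0,0,0,0,0,0]'

```text
clock: 17.05
tool_pos: [0.4686, 0.2116, 0.2363]
eef_rot: [0.955, -0.296, 0.001, -0.001]
contact_force: [0.3, 0.5, -1.1]
opening: 0.289
```

```bash
python3 m.py
```

```text
rod (102, np.float64(1.6), np.float64(-6.1), np.float64(1.7)) hub (328, np.float64(5.9), np.float64(-10.5), np.float64(6.0)) disc (731, np.float64(11.9), np.float64(-16.5), np.float64(12.0)) facex [10.9 11.1 11.4] block [118.3 134.6] well [-2.8  -2.53]
rod (106, np.float64(1.6), np.float64(-6.1), np.float64(1.7)) hub (320, np.float64(6.0), np.float64(-10.5), np.float64(6.0)) disc (734, np.float64(11.9), np.float64(-16.6), np.float64(12.0)) facex [10.9 11.2 11.5] block [118.4 134.8] well [-3.01 -2.49]
rod (103, np.float64(1.6), np.float64(-6.1), np.float64(1.7)) hub (326, np.float64(6.0), np.float64(-10.5), np.float64(6.0)) disc (728, np.float64(12.0), np.float64(-16.6), np.float64(12.1)) facex [10.9 11.1 11.4] block [118.3 135.1] well [-3.08 -2.4 ]
pos [0.4687 0.2116 0.2365] yaw -0.6012 shift cm [-0.01  0.01  0.02] turn [-0.0024 -0.001   0.    ] F [-0.06  0.26 -1.07] op 0.291 t 17.2
```

No contact force with the tip about 7 mm below the mouth, so it is in the well. Continuing.

carry_out --motion '[0,0,0.4,0,0,0,0,0,0.4,0,0,0,0,0,0.4,0,0,0,0,0,0.4,0,0,0,0,0,0.4,0,0,0,0,0,0,0,0,0]'

```text
clock: 17.95
tool_pos: [0.4686, 0.2116, 0.2161]
eef_rot: [0.955, -0.296, 0.001, -0.001]
contact_force: [-0.0, -0.0, -1.6]
opening: 0.295
```

carry_out --motion '[0,0,0.2,0,0,0,0,0,0.2,0,0,0,0,0,0.2,0,0,0,0,0,0.2,0,0,0,0,0,0.2,0,0,0,0,0,0.2,0,0,0,0,0,0,0,0,0,0,0,0,0,0,0]'

```text
clock: 18.95
tool_pos: [0.4688, 0.2117, 0.2043]
eef_rot: [0.955, -0.296, 0.001, -0.001]
contact_force: [-0.6, 0.2, -0.0]
opening: 0.293
```

The z force rose about 1.5 N, so the stop has probably landed on the block. I'll lower the grip so the handle would slip before the tip is overloaded, then push on in small steps.

carry_out --motion '[0,0,0,0,0,0,0,0,0.05,0,0,0,0,0,0.05,0,0,0,0,0,0.05,0,0,0,0,0,0.05,0,0,0,0,0,0,0,0,0]' --grip_force 14

```text
clock: 19.7
tool_pos: [0.4688, 0.2117, 0.2025]
eef_rot: [0.955, -0.296, 0.001, -0.001]
contact_force: [0.1, 1.5, 2.9]
opening: 0.301
```

```bash
python3 m.py|tail -2
```

```text
rod (105, np.float64(3.3), np.float64(-6.1), np.float64(4.3)) hub (745, np.float64(11.7), np.float64(-16.7), np.float64(12.3)) disc (1410, np.float64(30.0), np.float64(-22.0), np.float64(22.0)) facex [10.9 11.1 11.4] block [118.6 134.7] well [-2.86 -2.24]
pos [0.4689 0.2118 0.2025] yaw -0.6011 shift cm [ 0.  0. -0.] turn [-0.0026 -0.001   0.    ] F [-0.55  0.51  2.74] op 0.295 t 19.85
```

carry_out --motion '[0,0,0.05,0,0,0,0,0,0.05,0,0,0,0,0,0.05,0,0,0,0,0,0.05,0,0,0,0,0,0,0,0,0]'

```text
clock: 20.48
tool_pos: [0.4692, 0.2117, 0.2011]
eef_rot: [0.955, -0.296, 0.001, -0.001]
contact_force: [-0.2, 0.5, 9.8]
opening: 0.29
```

carry_out --motion '[0,0,0.03,0,0,0,0,0,0,0,0,0,0,0,0,0,0,0]'

```text
clock: 20.85
tool_pos: [0.4692, 0.2117, 0.201]
eef_rot: [0.955, -0.296, 0.001, -0.002]
contact_force: [-2.3, -0.1, 10.5]
opening: 0.296
```

```bash
cat > n.py <<'E'
from h import *
s=snapshot('wrist');st=monitor.get_state();M=np.array(s['hand_eye']);v,u=np.mgrid[:400,:640];z=s['range_z']
p=np.stack([(u-s['cx'])/s['fx']*z,(v-s['cy'])/s['fy']*z,z],-1);t=p@M[:3,:3].T+M[:3,3]
q=t[(np.hypot(t[...,0]+.003,t[...,1]+.0023)<.0145)&(np.hypot(t[...,0]+.003,t[...,1]+.0023)>.0105)&(t[...,0]>.003)&(t[...,2]>.08)&(t[...,2]<.14)]
b=t[(abs(t[...,2]-(st['tool_pos'][2]-.08))<.006)&(abs(t[...,0]-.03)<.03)&(abs(t[...,1])<.02)]
print('disc top z',np.median(q[:,2]).round(4),len(q),'block z',np.median(b[:,2]).round(4))
# handle bottom/top: handle face z-range
f=t[(abs(t[...,1])<.008)&(t[...,0]>.006)&(t[...,0]<.014)&(t[...,2]<.09)];print('handle face z',np.percentile(f[:,2],[1,99]).round(4))
goto(st['tool_pos'])
E
python3 n.py
```

```text
disc top z 0.1156 294 block z 0.1209
handle face z [0.0202 0.0686]
pos [0.4692 0.2117 0.201 ] yaw -0.6014 shift cm [0. 0. 0.] turn [-0.0036 -0.0016  0.    ] F [-2.15  1.48 10.75] op 0.289 t 20.9
```

carry_out --motion '[0.08,0,0,0,0,0,-0.16,0,0,0,0,0,0.08,0.08,0,0,0,0,0,-0.16,0,0,0,0,0,0.08,0,0,0,0,0,0,0.05,0,0,0,0,0,0,0,0,0,0,0,0,0,0,0]'

```text
clock: 21.9
tool_pos: [0.4697, 0.2116, 0.2008]
eef_rot: [0.955, -0.296, 0.002, -0.002]
contact_force: [-0.4, 0.6, 11.8]
opening: 0.292
```

```bash
python3 n.py
```

```text
disc top z 0.1156 308 block z 0.1207
handle face z [0.0202 0.0687]
pos [0.4696 0.2116 0.2008] yaw -0.6016 shift cm [0. 0. 0.] turn [-0.0044 -0.0024  0.    ] F [-0.84 -0.26 12.22] op 0.295 t 21.95
```

carry_out --motion '[0,0,0,0,0,0,0,0,0,0,0,0,0,0,0.04,0,0,0,0,0,0.04,0,0,0,0,0,0,0,0,0,0,0,0,0,0,0]' --grip_force 30

```text
clock: 22.7
tool_pos: [0.4697, 0.2116, 0.2004]
eef_rot: [0.955, -0.296, 0.002, -0.002]
contact_force: [-2.3, -1.0, 16.0]
opening: 0.29
```

```bash
python3 n.py; python3 -c "
from h import *
s=snapshot('scene');save(s,'s8.png',(240,150,360,250),6)"
```

```text
disc top z 0.1152 307 block z 0.1204
handle face z [0.0201 0.069 ]
pos [0.4697 0.2116 0.2004] yaw -0.6017 shift cm [0. 0. 0.] turn [-0.0046 -0.0025  0.    ] F [-1.81 -0.19 17.11] op 0.291 t 22.75
```

View pics/s8.png

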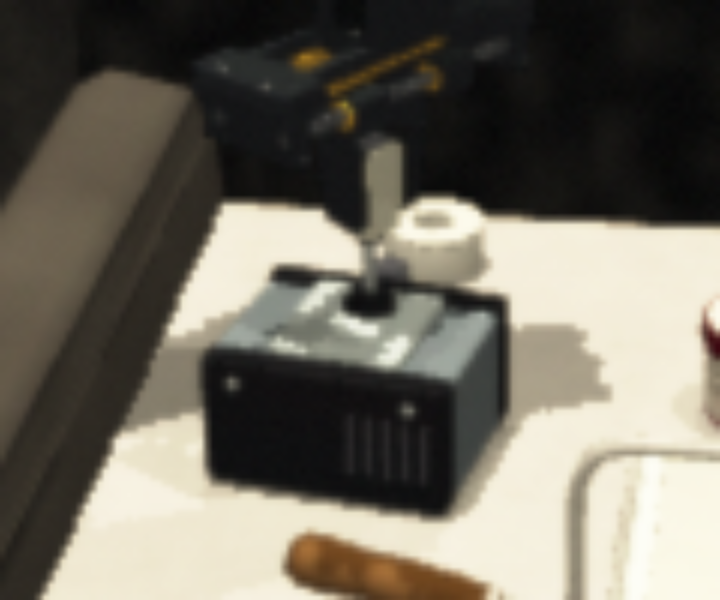

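TCP force against travel is about 10–12 N/mm, close to the pad's 15 N/mm, so this looks like the bottom. To rule out a jam I'll back off, shift slightly sideways and press again.

carry_out --motion '[0,0,-0.2,0,0,0,0,0,-0.25,0,0,0,-0.05,0,0,0,0,0,0,0,0,0,0,0]'

```text
clock: 23.3
tool_pos: [0.4686, 0.2116, 0.2031]
eef_rot: [0.955, -0.296, 0.001, -0.001]
contact_force: [1.9, -1.8, -0.5]
opening: 0.292
```

carry_out --motion '[0,0,0.08,0,0,0,0,0,0.08,0,0,0,0,0,0.08,0,0,0,0,0,0,0,0,0]'

```text
clock: 23.8
tool_pos: [0.4686, 0.2117, 0.2013]
eef_rot: [0.955, -0.296, 0.001, -0.001]
contact_force: [0.6, -0.9, 3.8]
opening: 0.291
```

```bash
python3 n.py
```

```text
disc top z 0.1151 308 block z 0.1211
handle face z [0.0202 0.0687]
pos [0.4686 0.2118 0.2013] yaw -0.6014 shift cm [0. 0. 0.] turn [-0.0027 -0.0014  0.    ] F [ 0.12 -1.35  4.69] op 0.292 t 23.85
```

The pad is confirmed: the force comes back at the same height after the sideways shift, this time with the stop about 1 mm clear of the block. Easing off slightly, releasing and retreating straight up.

carry_out --motion '[0,0,-0.02,0,0,0,0,0,0,0,0,0]'

```text
clock: 24.1
tool_pos: [0.4685, 0.2118, 0.2013]
eef_rot: [0.955, -0.296, 0.001, -0.001]
contact_force: [0.7, -1.3, 3.4]
opening: 0.292
```

carry_out --motion '[0,0,0,0,0,0,0,0,0,0,0,0,0,0,0,0,0,0,0,0,0,0,0,0,0,0,0,0,0,0]' --hand 6

```text
clock: 24.72
tool_pos: [0.4683, 0.212, 0.2012]
eef_rot: [0.955, -0.296, 0.001, -0.001]
contact_force: [-0.3, -0.2, 0.6]
opening: 0.681
```

```bash
python3 n.py
```

```text
disc top z 0.1139 260 block z 0.121
handle face z [0.0194 0.0687]
pos [0.4684 0.2119 0.2012] yaw -0.6012 shift cm [0. 0. 0.] turn [-0.0023 -0.0009  0.    ] F [ 0.08 -0.15  0.57] op 0.683 t 24.775
```

carry_out --motion '[0,0,-1,0,0,0,0,0,-2,0,0,0,0,0,-3,0,0,0,0,0,-3,0,0,0,0,0,-3,0,0,0,0,0,0,0,0,0,0,0,0,0,0,0,0,0,0,0,0,0]'

```text
clock: 25.78
tool_pos: [0.4675, 0.2116, 0.3202]
eef_rot: [0.955, -0.296, -0.0, -0.0]
contact_force: [-0.2, -0.7, -0.1]
opening: 0.679
```

```bash
cat > k.py <<'E'
from h import *
import sys
st=monitor.get_state();s=snapshot('wrist');w=cloud(s,st);save(s,'w9.png',(200,100,440,340),2.5)
np.savez('/tmp/w9',w=w,f=s['frame'])
near=(abs(w[...,0]-.4675)<.03)&(abs(w[...,1]-.2145)<.03)
q=w[near&(w[...,2]>.165)];r=cv2.minAreaRect(q[:,:2].astype('float32')*1e3);print('handle top z',np.median(q[:,2]).round(4),len(q),r)
q=w[near&(w[...,2]>.083)&(w[...,2]<.105)];
print('disc z hist',np.histogram(q[:,2],np.arange(.082,.106,.001))[0])
b=w[(abs(w[...,0]-.4675)<.06)&(abs(w[...,1]-.21)<.05)&(abs(w[...,2]-.08)<.0025)];print('block z',np.median(b[:,2]),'disc mid',np.median(q[(q[:,2]<.09)],0).round(4))
goto(st['tool_pos'])
E
python3 k.py
```

```text
handle top z 0.3313 9085 ((476.1902160644531, 207.12026977539062), (76.63561248779297, 39.172367095947266), 53.17808151245117)
disc z hist [ 0 15  3 21 73 69 28  7  4  3  4 13 23  2  0  0  0  0  0  0  0  0  0]
block z 0.08046691904583975 disc mid [0.4772 0.208  0.0869]
pos [0.4676 0.2115 0.3202] yaw -0.6012 shift cm [-0.01  0.01  0.  ] turn [-0.0004  0.     -0.    ] F [0.38 0.13 0.21] op 0.681 t 25.825
```

View pics/w9.png

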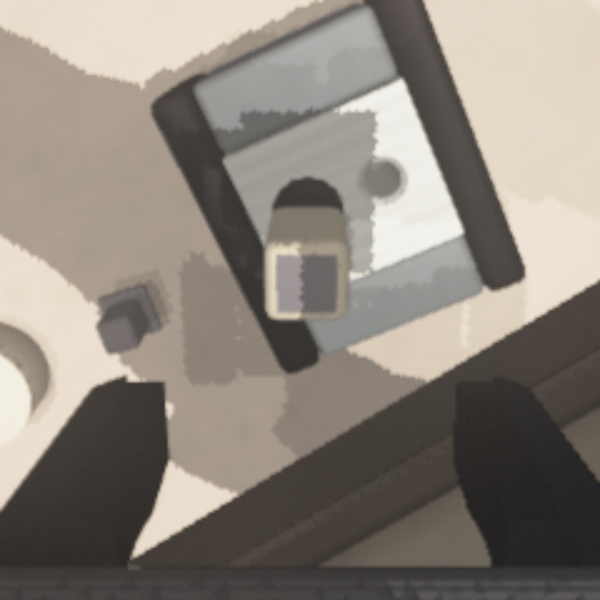

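```bash
python3 - <<'E'
from h import *
for k in range(3):
    st=monitor.get_state();s=snapshot('wrist');w=cloud(s,st)
    near=(abs(w[...,0]-.4675)<.035)&(abs(w[...,1]-.2145)<.035)
    b=w[(abs(w[...,0]-.4675)<.06)&(abs(w[...,1]-.21)<.05)&(abs(w[...,2]-.08)<.003)];bz=np.median(b[:,2])
    q=w[near&(w[...,2]>.172)&(w[...,2]<.2)];A=np.c_[q[:,:2]-q[:,:2].mean(0),np.ones(len(q))]
    top=q[q[:,2]>np.percentile(q[:,2],50)-.003];A=np.c_[top[:,:2]-top[:,:2].mean(0),np.ones(len(top))]
    c=np.linalg.lstsq(A,top[:,2],rcond=None)[0]
    print('top above block',(np.median(top[:,2])-bz).round(4),'slope',c[:2].round(3),cv2.minAreaRect(top[:,:2].astype('float32')*1e3)[:2])
    d=w[near&(w[...,2]>bz+.004)&(w[...,2]<bz+.010)];print(' disc above block',(np.median(d[:,2])-bz).round(4),np.percentile(d[:,2]-bz,[15,85]).round(4),len(d))
E
```

```text
top above block 0.1001 slope [-0.04   0.025] ((471.58770751953125, 212.5514373779297), (25.553245544433594, 25.890106201171875))
 disc above block 0.0068 [0.0057 0.0078] 196
top above block 0.1001 slope [-0.039  0.023] ((471.6763916015625, 212.4222869873047), (25.26376724243164, 25.535268783569336))
 disc above block 0.0067 [0.0058 0.0079] 193
top above block 0.1001 slope [-0.046  0.031] ((471.74871826171875, 212.41883850097656), (25.204483032226562, 24.823701858520508))
 disc above block 0.0068 [0.0057 0.0081] 203
```

The tip is on the bottom (handle top 100 mm above the block). The stop now rides about 1.7 mm above the block because the pad sprang back, which leaves little margin. I'll tilt the tool for a lower view and push the stop down if needed.

carry_out --motion '[4,0,0,0,0,0,4,0,2,0,0,0,2,0,3,0,0,0,0,0,0,0,-0.175,0,0,0,0,0,-0.175,0,0,0,0,0,-0.175,0,0,0,0,0,-0.175,0,0,0,0,0,0,0]' --hand 0

```text
clock: 26.98
tool_pos: [0.5515, 0.1528, 0.2686]
eef_rot: [0.897, -0.28, -0.327, -0.102]
contact_force: [0.8, 0.2, 0.0]
opening: 0.005
```

```bash
python3 - <<'E'
from h import *
st=monitor.get_state();print(st['tool_pos'].round(4),st['q'].round(2),R.from_quat(st['eef_rot']).as_matrix()[:,2].round(3))
s=snapshot('wrist');save(s,'w10.png');w=cloud(s,st);np.savez('/tmp/w10',w=w,f=s['frame'],pos=st['tool_pos'],q=st['eef_rot'])
E
```

```text
[0.5515 0.1528 0.2686] [-0.12  0.89 -0.06  1.42 -0.43  1.38 -2.15] [-0.53   0.366 -0.765]
```

View pics/w10.png

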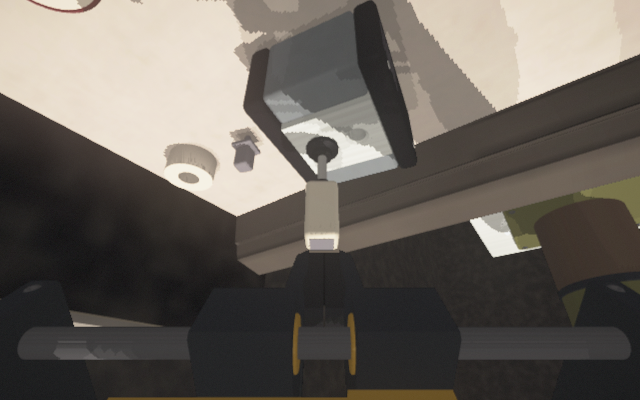

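```bash
cat > z.py <<'E'
from h import *
st=monitor.get_state()
s=snapshot('wrist');w=cloud(s,st)
m=(abs(w[...,2]-.08)<.005)&(abs(w[...,0]-.468)<.045)&(abs(w[...,1]-.213)<.045)&(np.hypot(w[...,0]-.468,w[...,1]-.213)>.022)
q=w[m];c=q.mean(0);A=np.c_[q[:,:2]-c[:2],np.ones(len(q))];a=np.linalg.lstsq(A,q[:,2],rcond=None)[0]
r=q[:,2]-A@a;k=abs(r)<.0015;a=np.linalg.lstsq(A[k],q[k,2],rcond=None)[0];print('plane',a.round(4),k.sum())
hh=w[...,2]-((w[...,0]-c[0])*a[0]+(w[...,1]-c[1])*a[1]+a[2])
xt=R.from_quat(st['eef_rot']).apply([0,1,0]);xt=np.array([-xt[1],xt[0]])  # toward camera horizontally
if xt@(st['tool_pos'][:2]-[.468,.213])<0: xt=-xt
yt=np.array([-xt[1],xt[0]])
S=(w[...,:2]-[.468,.213])@xt*1e3;Y=(w[...,:2]-[.468,.213])@yt*1e3
near=(abs(S)<25)&(abs(Y)<25)
g=s['frame'].astype(int).sum(2)//3
v,u=np.nonzero(near&(hh>.003)&(hh<.03));u0=int(np.median(u));print('cols',u.min(),u.max(),'rows',v.min(),v.max())
for v in range(v.min()-6,v.max()+4): 
    print(v,g[v,u0-8:u0+9:4],'S',S[v,u0-8:u0+9:4].round(1),'h',(hh[v,u0-8:u0+9:4]*1e3).round(1))
E
python3 z.py
```

```text
plane [-0.025  -0.0033  0.0802] 3014
cols 307 338 rows 136 169
130 [234 228 215 217 217] S [18.9 17.7 18.3 17.5 18.7] h [2.  0.6 1.2 0.3 1.4]
131 [218 224 226 227 228] S [17.9 17.6 17.2 16.2 17. ] h [2.1 1.7 1.3 0.2 1. ]
132 [168 195 229 230 230] S [16.  15.8 16.7 15.8 15.1] h [1.5 1.2 1.9 1.  0.3]
133 [170 153 210 231 229] S [14.3 14.7 14.7 14.3 13.9] h [0.9 1.2 1.2 0.8 0.3]
134 [159 135 128 202 226] S [13.6 13.3 14.1 13.7 13.4] h [1.4 1.  1.7 1.3 1. ]
135 [127  86  58  86 203] S [12.7 12.6 14.  12.6 12.4] h [1.7 1.6 2.9 1.4 1.2]
136 [ 86  59  57  57 122] S [13.2 14.6 13.3 13.4 11.2] h [3.4 4.7 3.4 3.4 1.2]
137 [59 58 63 60 58] S [12.6 13.6 14.4 13.3 11.9] h [4.  4.9 5.6 4.5 3.1]
138 [59 61 66 70 60] S [13.6 13.6 13.3 12.6 12.3] h [6.1 6.1 5.7 4.9 4.6]
139 [60 62 62 80 70] S [12.1 12.3 12.3 13.  12.1] h [5.9 6.  5.9 6.6 5.6]
140 [62 61 62 79 78] S [11.3 12.6 11.9 10.7 11.4] h [6.3 7.4 6.7 5.6 6.1]
141 [64 62 63 78 77] S [11.3 10.9 11.1 11.1 11.1] h [7.5 7.  7.2 7.1 7. ]
142 [62 61 62 79 76] S [10.3  9.6  9.8  9.2  9.3] h [7.7 7.  7.1 6.5 6.5]
143 [63 61 63 76 75] S [8.9 9.1 9.4 7.8 
[... 1709 characters left out ...]
4 120 147 222] S [-30.7   2.    4.3  -0.1 -30.2] h [ 0.  26.4 28.2 24.6  0.1]
166 [238 137 120 132 222] S [-31.7   2.6   3.5   0.6 -31.4] h [ 0.5 28.  28.6 26.3  0.4]
167 [238 140 120 135 229] S [-34.    3.1   4.6   0.7 -32.4] h [-0.1 29.5 30.7 27.5  0.9]
168 [237 139 119 136 227] S [-34.3   3.    3.9   1.2 -35.5] h [ 0.9 30.5 31.1 29.  -0.3]
169 [232 138 120 131 191] S [-36.4   3.    4.5   1.  -42.1] h [ 0.6 31.6 32.7 29.8 -4.3]
170 [200 139 119 118 162] S [-37.5   2.5   4.8   1.1 -43.9] h [ 0.9 32.3 34.  31.1 -4.4]
171 [117 139 119 119 162] S [-40.5   3.7   5.2   0.3 -44.9] h [-0.1 34.3 35.4 31.5 -3.9]
172 [ 69 127 120 120 162] S [-45.4   2.4   3.8   1.1 -46.1] h [-2.6 34.3 35.3 33.2 -3.5]
```

From this view the hub top sits about 14.2 mm above the block, where 12 mm would be flush. The stop is therefore about 2 mm high and needs pushing down. I'll tilt further, open the fingers to straddle the rod, and measure both fingers and hub in the camera frame.

carry_out --motion '[0,0,0,0,-0.175,0,0,0,0,0,0,0,0,0,0,0,0,0]' --hand 1.15

```text
clock: 27.45
tool_pos: [0.5503, 0.1563, 0.2721]
eef_rot: [0.867, -0.267, -0.402, -0.126]
contact_force: [-0.5, 0.2, 0.6]
opening: 0.134
```

```bash
cat > y.py <<'E'
from h import *
import sys
st=monitor.get_state();s=snapshot('wrist');save(s,'w%s.png'%sys.argv[1])
M=np.array(s['hand_eye']);v,u=np.mgrid[:400,:640];z=s['range_z']
p=np.stack([(u-s['cx'])/s['fx']*z,(v-s['cy'])/s['fy']*z,z],-1);t=p@M[:3,:3].T+M[:3,3];t[z==0]=np.nan
t*=1e3
Rm=R.from_quat(st['eef_rot']).as_matrix();up=Rm[2];print('pos',st['tool_pos'].round(4),'z_t',Rm[:,2].round(3),'up in tool',up.round(3),'F',st['contact_force'].round(1),'op',st['opening'].round(3))
# fingers
f=(t[...,2]>35)&(t[...,2]<70)&(abs(t[...,1])<30)&(t[...,0]<20)
for lo in range(36,70,4):
    q=t[f&(t[...,2]>=lo)&(t[...,2]<lo+4)]
    if len(q)>5: print('finger z',lo,len(q),'x',np.percentile(q[:,0],[2,50,98]).round(1),'y',np.percentile(q[:,1],[1,99]).round(1),'inner',[q[q[:,1]<-2.2][:,1].max().round(1) if (q[:,1]<-2.2).any() else None,q[q[:,1]>-2.2][:,1].min().round(1) if (q[:,1]>-2.2).any() else None])
# block plane: height along up, biggest cluster near
H=t@up
w=cloud(s,st)
m=(abs(w[...,2]-.08)<.007)&(abs(w[...,0]-.468)<.045)&(abs(w[...,1]-.213)<.045)&(np.hypot(w[...,0]-.468,w[...,1]-.213)>.024)
hb=np.median(H[m]);
out=np.array([1,0,0])-up*up[0];out/=np.linalg.norm(out)
S=t@out;h=H-hb
k=(h>3)&(h<40)&(abs(w[...,0]-.468)<.04)&(abs(w[...,1]-.213)<.04)
for lo,hi in [(3,8),(8,11),(11.5,17),(20,40)]:
    q=k&(h>lo)&(h<hi)
    if q.sum()>5: print('h',lo,hi,q.sum(),'S max/med',np.nanmax(S[q]).round(1),np.nanmedian(S[q]).round(1),'y',np.percentile(t[...,1][q],[1,99]).round(1))
q=k&(h>11)&(h<19)&(abs(t[...,1]-np.nanmedian(t[...,1][k]))>5)
print('hub top h',np.percentile(h[q],[10,50,90]).round(1),'block H',hb.round(1),'out',out.round(3))
n=np.where(m,1,0);print('h spread block',np.percentile(h[m],[5,95]).round(1))
E
python3 y.py 11
```

```text
Traceback (most recent call last):
  File "y.py", line 7, in <module>
    Rm=R.from_quat(st['eef_rot']).as_matrix();up=Rm[2];print('pos',st['tool_pos'].round(4),'z_t',Rm[:,2].round(3),'up in tool',up.round(3),'F',st['contact_force'].round(1),'op',st['opening'].round(3))
                                                                                                                                                                                 ^^^^^^^^^^^^^^^^^^^
AttributeError: 'float' object has no attribute 'round'
```

```bash
sed -i "s/st\['opening'\].round(3)/round(st['opening'],3)/" y.py; python3 y.py 11
```

```text
pos [0.5503 0.1564 0.2724] z_t [-0.63   0.433 -0.644] up in tool [-0.765 -0.004 -0.644] F [0.3 0.9 0.5] op 0.128
finger z 36 387 x [-4.1  9.1 10.9] y [-22.2  18.8] inner [np.float64(-8.1), np.float64(4.8)]
finger z 40 475 x [-8.   8.8 10.8] y [-21.8  18.5] inner [np.float64(-7.4), np.float64(4.0)]
finger z 44 304 x [ 4.5  9.3 10.9] y [-21.5  18.2] inner [np.float64(-7.4), np.float64(4.0)]
finger z 48 251 x [ 8.2  9.2 10.8] y [-21.4  17.9] inner [np.float64(-7.4), np.float64(4.2)]
finger z 52 272 x [-7.4  9.1 10.9] y [-20.7  17.4] inner [np.float64(-7.4), np.float64(4.0)]
finger z 56 227 x [ 1.2  8.9 10.8] y [-20.2  17.1] inner [np.float64(-7.4), np.float64(4.0)]
finger z 60 105 x [ 8.2  8.9 10.5] y [-17.1  13.1] inner [np.float64(-7.6), np.float64(4.1)]
h 3 8 421 S max/med -85.2 -91.9 y [-15.6  12.6]
h 8 11 80 S max/med -89.6 -93.4 y [-11.9   9.4]
h 11.5 17 223 S max/med -90.0 -96.5 y [-9.8  6.8]
h 20 40 201 S max/med -94.6 -96.4 y [-4.8  2.6]
hub top h [12.4 13.9 14.6] block H -192.0 out [ 0.644 -0.005 -0.765]
h spread block [-4.2  1.3]
```

carry_out --motion '[2.23,0,0,0,0,0,2.23,0,0,0,0,0,2.22,0,0,0,0,0,0,0,3.5,0,0,0,0,0,3.5,0,0,0,0,0,2.5,0,0,0,0,0,0,0,0,0,0,0,0,0,0,0]'

```text
clock: 28.55
tool_pos: [0.5275, 0.1716, 0.159]
eef_rot: [0.866, -0.268, -0.403, -0.126]
contact_force: [0.2, -0.1, -0.5]
opening: 0.131
```

```bash
python3 y.py 12
```

```text
pos [0.5275 0.1716 0.159 ] z_t [-0.63   0.435 -0.644] up in tool [-0.765 -0.003 -0.644] F [ 0.2 -0.1 -0.5] op 0.131
finger z 36 1090 x [-47.6 -41.7  10.7] y [-21.8  18.4] inner [np.float64(-2.4), np.float64(-1.9)]
finger z 40 722 x [-43.1   4.2  10.6] y [-21.4  18.2] inner [np.float64(-2.4), np.float64(-1.9)]
finger z 44 310 x [ 1.7  9.3 10.8] y [-21.7  18.1] inner [np.float64(-7.4), np.float64(4.0)]
finger z 48 289 x [-27.8   9.1  10.8] y [-21.1  17.8] inner [np.float64(-3.0), np.float64(-2.0)]
finger z 52 596 x [-27.9 -23.2  10.7] y [-20.1  16.8] inner [np.float64(-2.5), np.float64(-2.0)]
finger z 56 534 x [-23.8 -19.   10.7] y [-19.6  16. ] inner [np.float64(-2.5), np.float64(-2.0)]
finger z 60 318 x [-20.  -16.4  10.4] y [-16.1  12.7] inner [np.float64(-2.5), np.float64(-2.0)]
finger z 64 69 x [-16.8 -15.9 -15.2] y [-7.5  4. ] inner [np.float64(-2.5), np.float64(-2.0)]
finger z 68 27 x [-17.6 -17.1 -15.8] y [-5.2  2.9] inner [np.float64(-2.6), np.float64(-2.0)]
h 3 8 534 S max/med -57.5 -62.7 y [-15.7  12.2]
h 8 11 160 S max/med -62.0 -65.6 y [-11.6   8. ]
h 11.5 17 284 S max/med -62.6 -68.2 y [-10.1   6.6]
h 20 40 1097 S max/med -29.3 -40.5 y [-17.9  17.3]
hub top h [11.7 14.  14.6] block H -78.8 out [ 0.644 -0.003 -0.765]
h spread block [-4.   1.1]
```

I've used up the pictures, so the numbers have to do. Fingers and rod agree in y within 0.5 mm, and the handle corner clears the finger by about 4 mm. Moving in along the finger axis.

carry_out --motion '[-0.2,0,0.8,0,0,0,0,0,0.8,0,0,0,0,0,0.6,0,0,0,0,0,0.3,0,0,0,0,0,0,0,0,0,0,0,0,0,0,0]'

```text
clock: 29.35
tool_pos: [0.5095, 0.1839, 0.1446]
eef_rot: [0.866, -0.268, -0.404, -0.126]
contact_force: [0.4, 0.4, 0.2]
opening: 0.136
```

```bash
python3 y.py 13 | grep -v finger
```

```text
pos [0.5095 0.1839 0.1446] z_t [-0.631  0.435 -0.642] up in tool [-0.767 -0.002 -0.642] F [0.4 0.4 0.2] op 0.136
h 3 8 696 S max/med -34.7 -40.8 y [-16.1  12.5]
h 8 11 214 S max/med -40.7 -43.9 y [-11.9   8. ]
h 11.5 17 367 S max/med -40.8 -46.2 y [-10.6   6.6]
h 20 40 3130 S max/med -12.2 -28.4 y [-21.8  18.7]
hub top h [12.2 14.6 18.6] block H -64.5 out [ 0.642 -0.003 -0.767]
h spread block [-3.9  1.2]
```

carry_out --motion '[-0.06,0,0.08,0,0,0,0.08,0,0.06,0,0,0,0.08,0,0.06,0,0,0,0,0,0,0,0,0,0,0,0,0,0,0]'

```text
clock: 30.02
tool_pos: [0.5085, 0.1845, 0.1425]
eef_rot: [0.866, -0.268, -0.404, -0.126]
contact_force: [1.1, 0.3, -0.0]
opening: 0.129
```

carry_out --motion '[0.04,0,0.03,0,0,0,0.04,0,0.03,0,0,0,0,0,0,0,0,0,0,0,0,0,0,0]'

```text
clock: 30.52
tool_pos: [0.5086, 0.1845, 0.1415]
eef_rot: [0.866, -0.268, -0.404, -0.126]
contact_force: [-0.3, 0.0, 0.3]
opening: 0.13
```

```bash
python3 y.py 13 | grep -v finger
```

```text
pos [0.5086 0.1845 0.1415] z_t [-0.632  0.435 -0.642] up in tool [-0.767 -0.002 -0.642] F [-0.3  0.   0.3] op 0.13
h 3 8 693 S max/med -34.1 -39.6 y [-15.8  12.4]
h 8 11 212 S max/med -39.6 -42.6 y [-11.7   7.9]
h 11.5 17 517 S max/med -36.7 -42.1 y [-18.8  15.5]
h 20 40 3309 S max/med -8.8 -25.8 y [-21.9  18.7]
hub top h [12.8 16.2 18.6] block H -61.4 out [ 0.642 -0.003 -0.767]
h spread block [-3.8  1.2]
```

carry_out --motion '[0.04,0,0.03,0,0,0,0.04,0,0.03,0,0,0,0,0,0,0,0,0,0,0,0,0,0,0]'

```text
clock: 31.08
tool_pos: [0.5086, 0.1845, 0.1406]
eef_rot: [0.866, -0.268, -0.404, -0.126]
contact_force: [0.5, -0.6, -0.6]
opening: 0.124
```

carry_out --motion '[0.04,0,0.03,0,0,0,0,0,0,0,0,0,0,0,0,0,0,0]'

```text
clock: 31.45
tool_pos: [0.5086, 0.1845, 0.14]
eef_rot: [0.866, -0.268, -0.404, -0.126]
contact_force: [-0.1, 1.3, -0.7]
opening: 0.13
```

```bash
python3 y.py 13 | grep -v finger
```

```text
pos [0.5086 0.1845 0.14  ] z_t [-0.632  0.435 -0.642] up in tool [-0.767 -0.002 -0.642] F [-0.1  1.3 -0.7] op 0.13
h 3 8 695 S max/med -34.3 -39.8 y [-15.8  12.3]
h 8 11 211 S max/med -39.3 -42.9 y [-11.3   7.4]
h 11.5 17 605 S max/med -34.3 -41.2 y [-20.   16.6]
h 20 40 3382 S max/med -7.2 -24.5 y [-21.9  18.7]
hub top h [13.1 15.8 18.4] block H -59.9 out [ 0.642 -0.003 -0.767]
h spread block [-3.8  1.2]
```

carry_out --motion '[0.04,0,0.03,0,0,0,0.04,0,0.03,0,0,0,0,0,0,0,0,0,0,0,0,0,0,0]'

```text
clock: 32.0
tool_pos: [0.5087, 0.1845, 0.1391]
eef_rot: [0.866, -0.268, -0.404, -0.126]
contact_force: [0.1, 0.6, 1.8]
opening: 0.131
```

carry_out --motion '[0.04,0,0.03,0,0,0,0,0,0,0,0,0,0,0,0,0,0,0]'

```text
clock: 32.38
tool_pos: [0.5087, 0.1844, 0.1386]
eef_rot: [0.866, -0.268, -0.404, -0.126]
contact_force: [1.3, 0.4, 1.0]
opening: 0.129
```

```bash
python3 y.py 13; python3 z.py | awk '$1>=100 && $1<=400' | head -60
```

```text
pos [0.5087 0.1844 0.1386] z_t [-0.632  0.435 -0.642] up in tool [-0.767 -0.002 -0.642] F [1.3 0.4 1. ] op 0.129
finger z 36 424 x [-17.3   9.   10.9] y [-22.3  18.9] inner [np.float64(-2.4), np.float64(-1.9)]
finger z 40 658 x [-19.3   7.8  10.7] y [-21.6  18.2] inner [np.float64(-2.4), np.float64(-1.9)]
finger z 44 463 x [-18.1   8.7  10.8] y [-21.3  17.9] inner [np.float64(-2.4), np.float64(-1.9)]
finger z 48 455 x [-16.3   8.5  10.8] y [-21.   17.5] inner [np.float64(-2.4), np.float64(-1.9)]
finger z 52 456 x [-12.2   8.2  10.7] y [-20.5  17.1] inner [np.float64(-2.5), np.float64(-2.0)]
finger z 56 411 x [-8.4  4.3 10.5] y [-19.9  16.1] inner [np.float64(-2.5), np.float64(-2.0)]
finger z 60 874 x [-2.2  9.7 19.4] y [-15.2  11.7] inner [np.float64(-2.5), np.float64(-2.0)]
finger z 64 612 x [ 0.9 13.5 19.8] y [-27.  18.] inner [np.float64(-2.5), np.float64(-2.0)]
finger z 68 190 x [ 0.1 16.7 18.9] y [-29.2  21.2] inner [np.float64(-6.3), np.float64(2.8)]
h 3 8 685 S max/med -34.7 -39.9 y [-15.8  12.3]
h 8 11 207 S max/med -39.8 -43.0 y [-11.4   7.8]
h 11.5 17 723 S max/med -32.3 -4
[... 4529 characters left out ...]
  23.3]
280 [ 79 115 119 116  92] S [-194.9    2.8    3.8    3.9   -0. ] h [-11.9  24.5  24.7  24.7  23.9]
281 [ 91 116 119 116  93] S [-195.7    3.5    3.6    3.2    0.9] h [-11.   25.2  25.1  25.   24.6]
282 [ 93 116 120 116  92] S [-1.992e+02  2.700e+00  4.800e+00  3.100e+00 -1.000e-01] h [-10.5  25.5  25.9  25.5  24.9]
283 [ 96 116 119 116  93] S [-201.2    3.1    4.3    3.5   -0.3] h [-9.7 26.1 26.3 26.1 25.4]
284 [ 97 115 120 117  93] S [-205.5    2.6    3.7    3.5   -0.8] h [-9.4 26.5 26.7 26.6 25.8]
285 [ 99 114 120 117  92] S [-208.9    3.7    3.1    3.1    0.8] h [-8.8 27.2 27.1 27.  26.6]
286 [100 115 120 115  94] S [-212.7    3.5    3.4    2.5    0.5] h [-8.3 27.6 27.6 27.4 27. ]
```

carry_out --motion '[0.04,0,0.03,0,0,0,0.04,0,0.03,0,0,0,0,0,0,0,0,0,0,0,0,0,0,0]'

```text
clock: 32.98
tool_pos: [0.5088, 0.1844, 0.1376]
eef_rot: [0.866, -0.268, -0.404, -0.126]
contact_force: [0.8, -0.7, 1.9]
opening: 0.128
```

```bash
cat > x.py <<'E'
from h import *
st=monitor.get_state();s=snapshot('wrist')
M=np.array(s['hand_eye']);v,u=np.mgrid[:400,:640];z=s['range_z']
p=np.stack([(u-s['cx'])/s['fx']*z,(v-s['cy'])/s['fy']*z,z],-1);t=(p@M[:3,:3].T+M[:3,3])*1e3
up=R.from_quat(st['eef_rot']).as_matrix()[2];H=t@up;out=np.array([1,0,0])-up*up[0];out/=np.linalg.norm(out);S=t@out
print('F',st['contact_force'].round(1),'z',st['tool_pos'][2].round(4))
for c in (290,298,303,308,312,316,320,324,332,336,340,345,355):
    print(c,' '.join('%d:%.0f/%.1f'%(r,S[r,c],H[r,c]) for r in range(222,282,4)))
E
python3 x.py
```

```text
F [ 0.8 -0.7  1.9] z 0.1376
290 222:-20/-56.3 226:-26/-56.0 230:-34/-56.5 234:-42/-56.7 238:-50/-56.8 242:-57/-56.4 246:-72/-57.7 250:-82/-57.4 254:-38/-45.3 258:-35/-42.7 262:-31/-40.1 266:-28/-37.6 270:-26/-35.4 274:-23/-33.2 278:-20/-31.1
298 222:-21/-56.5 226:-27/-56.5 230:-34/-56.5 234:-41/-56.6 238:-49/-56.6 242:-44/-53.1 246:-45/-51.0 250:-52/-50.6 254:-42/-46.1 258:-38/-43.3 262:-35/-40.7 266:-32/-38.3 270:-30/-36.1 274:-27/-33.7 278:-24/-31.5
303 222:-20/-56.3 226:-27/-56.6 230:-33/-56.4 234:-42/-56.7 238:-42/-54.6 242:-40/-52.0 246:-44/-51.0 250:-49/-49.9 254:-42/-46.2 258:-38/-43.4 262:-36/-40.9 266:-31/-38.1 270:-29/-35.9 274:-27/-33.8 278:-23/-31.5
308 222:-21/-56.5 226:-28/-56.7 230:-33/-56.4 234:-40/-56.3 238:-39/-53.9 242:-39/-51.7 246:-42/-50.4 250:-46/-49.3 254:-40/-45.9 258:-38/-43.4 262:-34/-40.6 266:-32/-38.3 270:-29/-35.9 274:-26/-33.6 278:-24/-31.6
312 222:-21/-56.6 226:-27/-56.4 230:-34/-56.6 234:-37/-55.4 238:-36/-53.0 242:-37/-51.3 246:-41/-50.2 250:-45/-49.0 254:-42/-46.2 258:-40/-43.7 262:-40/-41.8 266:-42/-40.0 270:-41/-37.9 274:-43/-36.3 278:-43/-34.3
31
[... 1012 characters left out ...]
.8 266:-33/-38.5 270:-29/-35.9 274:-29/-34.2 278:-30/-32.5
340 222:-21/-56.5 226:-26/-56.3 230:-33/-56.3 234:-41/-56.6 238:-39/-53.9 242:-39/-51.9 246:-42/-50.3 250:-47/-49.4 254:-42/-46.2 258:-38/-43.4 262:-35/-40.8 266:-32/-38.4 270:-29/-36.0 274:-26/-33.7 278:-24/-31.6
345 222:-21/-56.6 226:-27/-56.7 230:-34/-56.7 234:-40/-56.3 238:-42/-54.6 242:-41/-52.3 246:-44/-50.9 250:-51/-50.3 254:-41/-45.9 258:-38/-43.3 262:-35/-40.9 266:-33/-38.5 270:-29/-35.9 274:-27/-33.9 278:-24/-31.7
355 222:-21/-56.6 226:-27/-56.6 230:-34/-56.5 234:-41/-56.7 238:-49/-56.5 242:-57/-56.4 246:-67/-56.6 250:-77/-56.5 254:-39/-45.5 258:-36/-42.9 262:-33/-40.4 266:-29/-37.8 270:-26/-35.5 274:-26/-33.6 278:-24/-31.7
```

The finger edge is just touching the hub's upper corner. The block is at H −56.5 and the hub top at −43.0, so the gap is about 1.4 mm. Continuing to press in small steps.

carry_out --motion '[0.04,0,0.03,0,0,0,0.04,0,0.03,0,0,0,0,0,0,0,0,0,0,0,0,0,0,0]'

```text
clock: 33.52
tool_pos: [0.5088, 0.1844, 0.1366]
eef_rot: [0.866, -0.268, -0.404, -0.126]
contact_force: [0.5, -0.7, 2.3]
opening: 0.131
```

```bash
python3 x.py | egrep '^(F|308|320|340)'
```

```text
F [ 0.5 -0.7  2.3] z 0.1366
308 222:-18/-55.6 226:-24/-55.7 230:-31/-55.6 234:-38/-55.6 238:-39/-53.7 242:-39/-51.8 246:-41/-50.1 250:-44/-48.7 254:-42/-46.1 258:-39/-43.5 262:-34/-40.7 266:-31/-38.2 270:-29/-35.9 274:-27/-33.8 278:-23/-31.5
320 222:-18/-55.6 226:-24/-55.5 230:-31/-55.6 234:-37/-55.5 238:-36/-53.1 242:-37/-51.3 246:-39/-49.6 250:-44/-48.7 254:-42/-46.2 258:-43/-44.4 262:-43/-42.3 266:-48/-41.2 270:-47/-38.9 274:-48/-37.0 278:-47/-34.9
340 222:-17/-55.3 226:-24/-55.5 230:-30/-55.3 234:-37/-55.3 238:-40/-54.0 242:-38/-51.6 246:-40/-50.0 250:-45/-48.9 254:-41/-46.1 258:-39/-43.6 262:-34/-40.7 266:-31/-38.2 270:-30/-36.1 274:-26/-33.7 278:-24/-31.7
```

The stop is sliding down with the fingers at about 3 N. Continuing.

carry_out --motion '[0.04,0,0.03,0,0,0,0.04,0,0.03,0,0,0,0,0,0,0,0,0,0,0,0,0,0,0]'

```text
clock: 34.08
tool_pos: [0.5088, 0.1844, 0.1356]
eef_rot: [0.866, -0.268, -0.404, -0.126]
contact_force: [-0.3, -0.4, 3.0]
opening: 0.131
```

```bash
python3 x.py | egrep '^(F|308|320|340)'
```

```text
F [-0.3 -0.4  3. ] z 0.1356
308 222:-17/-55.1 226:-20/-54.4 230:-27/-54.5 234:-33/-54.3 238:-42/-54.5 242:-39/-51.7 246:-39/-49.6 250:-43/-48.6 254:-42/-46.1 258:-39/-43.4 262:-36/-40.9 266:-33/-38.5 270:-29/-35.9 274:-27/-33.8 278:-25/-31.7
320 222:-15/-54.5 226:-21/-54.5 230:-27/-54.4 234:-35/-54.9 238:-37/-53.3 242:-38/-51.5 246:-38/-49.4 250:-40/-47.9 254:-43/-46.4 258:-42/-44.1 262:-43/-42.3 266:-48/-41.2 270:-48/-39.1 274:-47/-36.9 278:-47/-34.9
340 222:-15/-54.8 226:-20/-54.3 230:-27/-54.6 234:-33/-54.2 238:-41/-54.3 242:-40/-51.9 246:-40/-49.8 250:-43/-48.6 254:-41/-46.0 258:-37/-43.2 262:-35/-40.8 266:-33/-38.5 270:-28/-35.8 274:-26/-33.7 278:-25/-31.7
```

carry_out --motion '[0.04,0,0.03,0,0,0,0,0,0,0,0,0,0,0,0,0,0,0]'

```text
clock: 34.5
tool_pos: [0.5089, 0.1843, 0.1351]
eef_rot: [0.866, -0.268, -0.404, -0.126]
contact_force: [0.4, 0.3, 4.1]
opening: 0.13
```

```bash
python3 x.py | egrep '^(F|308|320|340)'
```

```text
F [0.4 0.3 4.1] z 0.1351
308 222:-17/-55.2 226:-19/-53.9 230:-26/-54.3 234:-33/-54.2 238:-39/-53.9 242:-39/-51.8 246:-40/-49.8 250:-43/-48.4 254:-42/-46.2 258:-38/-43.4 262:-35/-40.8 266:-31/-38.1 270:-30/-36.2 274:-25/-33.5 278:-23/-31.5
320 222:-14/-54.3 226:-18/-53.8 230:-25/-54.1 234:-32/-53.8 238:-38/-53.6 242:-38/-51.5 246:-38/-49.5 250:-42/-48.3 254:-43/-46.4 258:-44/-44.5 262:-42/-42.1 266:-48/-41.1 270:-49/-39.3 274:-47/-36.9 278:-47/-34.8
340 222:-13/-54.0 226:-19/-54.1 230:-25/-54.0 234:-32/-54.1 238:-39/-53.8 242:-40/-52.0 246:-41/-50.1 250:-42/-48.4 254:-41/-46.0 258:-37/-43.1 262:-35/-40.9 266:-31/-38.2 270:-29/-36.0 274:-26/-33.7 278:-24/-31.6
```

carry_out --motion '[0.04,0,0.03,0,0,0,0,0,0,0,0,0,0,0,0,0,0,0]'

```text
clock: 34.92
tool_pos: [0.5089, 0.1843, 0.1346]
eef_rot: [0.866, -0.268, -0.404, -0.126]
contact_force: [0.3, -0.3, 4.1]
opening: 0.131
```

```bash
python3 x.py | egrep '^(F|320)'
```

```text
F [ 0.3 -0.3  4.1] z 0.1346
320 222:-14/-54.4 226:-19/-53.9 230:-23/-53.4 234:-30/-53.4 238:-37/-53.4 242:-37/-51.2 246:-38/-49.4 250:-40/-47.9 254:-42/-46.3 258:-43/-44.4 262:-42/-42.2 266:-49/-41.3 270:-48/-39.1 274:-47/-37.0 278:-48/-35.0
```

carry_out --motion '[0.04,0,0.03,0,0,0,0,0,0,0,0,0,0,0,0,0,0,0]'

```text
clock: 35.35
tool_pos: [0.5089, 0.1843, 0.1341]
eef_rot: [0.866, -0.268, -0.404, -0.126]
contact_force: [0.5, -0.3, 5.4]
opening: 0.13
```

```bash
python3 x.py | egrep '^(F|312|320|332)'
```

```text
F [ 0.5 -0.3  5.4] z 0.1341
312 222:-16/-55.0 226:-16/-53.1 230:-22/-53.0 234:-29/-53.2 238:-37/-53.4 242:-37/-51.3 246:-36/-49.0 250:-41/-48.1 254:-43/-46.4 258:-40/-43.7 262:-40/-41.8 266:-42/-40.0 270:-42/-38.1 274:-43/-36.2 278:-43/-34.3
320 222:-14/-54.4 226:-16/-53.1 230:-23/-53.3 234:-29/-53.2 238:-35/-52.9 242:-36/-51.0 246:-36/-49.0 250:-42/-48.3 254:-44/-46.6 258:-43/-44.3 262:-43/-42.3 266:-46/-40.8 270:-48/-39.1 274:-48/-37.1 278:-47/-34.9
332 222:-12/-53.5 226:-16/-53.2 230:-22/-53.1 234:-29/-53.1 238:-35/-52.7 242:-38/-51.4 246:-36/-49.0 250:-40/-47.8 254:-43/-46.5 258:-43/-44.4 262:-44/-42.6 266:-47/-41.0 270:-57/-40.7 274:-228/-65.1 278:-230/-61.1
```

The hub top is now about 12.1 mm above the block, which is flush, and the force has risen to 5.4 N. Retreating back along the finger axis.

carry_out --motion '[-0.12,0,-0.1,0,0,0,-0.12,0,-0.1,0,0,0,0,0,-1,0,0,0,0,0,-2.5,0,0,0,0,0,-2.5,0,0,0,0,0,-3,0,0,0,0,0,0,0,0,0,0,0,0,0,0,0]'

```text
clock: 36.4
tool_pos: [0.5649, 0.1455, 0.1944]
eef_rot: [0.865, -0.268, -0.405, -0.126]
contact_force: [0.1, 0.1, 0.1]
opening: 0.13
```

```bash
cat > v.py <<'E'
from h import *
st=monitor.get_state();s=snapshot('wrist')
M=np.array(s['hand_eye']);v,u=np.mgrid[:400,:640];z=s['range_z']
p=np.stack([(u-s['cx'])/s['fx']*z,(v-s['cy'])/s['fy']*z,z],-1);t=(p@M[:3,:3].T+M[:3,3])*1e3
up=R.from_quat(st['eef_rot']).as_matrix()[2];H=t@up;out=np.array([1,0,0])-up*up[0];out/=np.linalg.norm(out);S=t@out
w=cloud(s,st);print('pos',st['tool_pos'].round(4),'F',st['contact_force'].round(1))
near=(np.hypot(w[...,0]-.468,w[...,1]-.213)<.022)&(w[...,2]>.083)&(w[...,2]<.12)
vv,uu=np.nonzero(near);print(uu.min(),uu.max(),vv.min(),vv.max());c=int(np.median(uu))
for k in (c-9,c-6,c-3,c,c+6,c+9): print(k,' '.join('%d:%.0f/%.1f'%(r,S[r,k],H[r,k]) for r in range(vv.min()-8,vv.min()+26,2)))
hd=(np.hypot(w[...,0]-.47,w[...,1]-.213)<.03)&(w[...,2]>.13)&(w[...,2]<.175)&(t[...,2]>70)
for lo in (.13,.14,.15,.16):
    q=hd&(w[...,2]>lo)&(w[...,2]<lo+.01)
    if q.sum()>5: print('handle',lo,'S',np.percentile(S[q],50).round(1),'y',np.percentile(t[...,1][q],[2,98]).round(1))
E
python3 v.py
```

```text
pos [0.5649 0.1455 0.1944] F [0.1 0.1 0.1]
305 341 188 238
314 180:-95/-113.2 182:-99/-113.5 184:-102/-113.2 186:-106/-113.0 188:-106/-111.6 190:-106/-109.8 192:-108/-108.9 194:-111/-108.5 196:-112/-107.2 198:-112/-105.7 200:-113/-104.6 202:-113/-102.8 204:-113/-101.1 206:-118/-101.1 208:-120/-100.5 210:-165/-115.0 212:-169/-114.3
317 180:-95/-113.1 182:-99/-113.3 184:-102/-113.2 186:-105/-112.9 188:-105/-111.2 190:-105/-109.6 192:-107/-108.5 194:-109/-107.8 196:-111/-106.9 198:-112/-105.6 200:-111/-103.4 202:-112/-102.3 204:-113/-100.8 206:-116/-100.6 208:-121/-100.6 210:-123/-99.8 212:-171/-115.3
320 180:-95/-113.2 182:-99/-113.6 184:-103/-113.4 186:-104/-112.4 188:-105/-111.0 190:-105/-109.5 192:-106/-108.1 194:-108/-107.5 196:-111/-106.9 198:-110/-104.8 200:-109/-102.8 202:-110/-101.5 204:-113/-101.1 206:-115/-100.1 208:-115/-98.6 210:-116/-97.0 212:-115/-94.9
323 180:-95/-113.4 182:-100/-113.8 184:-101/-112.8 186:-105/-112.7 188:-105/-111.0 190:-105/-109.3 192:-105/-107.9 194:-108/-107.4 196:-109/-106.2 198:-111/-105.2 200:-110/-103.1 202:-109/-101.0 204:-111/-100.2 206:-115/-100.1 208:-115/-98.4 210:-115/-96.8 212:-114/-94.9
329 180:-94/-112.7 182:-100/-113.6 184:-102/-113.3 186:-106/-113.1 188:-105/-111.1 190:-105/-109.2 192:-108/-108.9 194:-109/-107.9 196:-112/-107.2 198:-112/-105.7 200:-110/-103.3 202:-110/-101.4 204:-112/-100.7 206:-117/-101.0 208:-121/-100.8 210:-125/-100.4 212:-176/-117.0
332 180:-96/-113.4 182:-98/-113.1 184:-102/-113.1 186:-105/-112.6 188:-105/-111.2 190:-105/-109.5 192:-107/-108.8 194:-109/-108.0 196:-112/-107.6 198:-113/-105.9 200:-113/-104.5 202:-113/-102.6 204:-112/-100.8 206:-116/-100.4 208:-121/-100.7 210:-171/-117.3 212:-177/-117.2
handle 0.13 S -103.9 y [-12.9   9.3]
handle 0.14 S -103.3 y [-9.1  5.5]
handle 0.15 S -102.9 y [-8.9  5.4]
handle 0.16 S -102.6 y [-9.4  5.9]
```

```bash
python3 - <<'E'
from h import *
s=snapshot('top');w=cloud(s);w0=np.load('/tmp/top.npz')['w']
q=w[(abs(w[...,0]-.46)<.035)&(abs(w[...,1]-.33)<.035)&(w[...,2]>.035)];print('plug',len(q),np.median(q,0).round(3) if len(q) else '')
for n,(x,y) in dict(jar=(.677,.264),tub=(.684,-.218),roll=(.472,.421)).items():
    print(n,[np.median(a[(abs(a[...,0]-x)<.07)&(abs(a[...,1]-y)<.07)&(a[...,2]>.02)],0).round(3) for a in (w0,w)])
workorder.finish_job()
E
```

```text
plug 45 [0.461 0.33  0.049]
jar [array([0.681, 0.269, 0.061]), array([0.675, 0.263, 0.062])]
tub [array([ 0.684, -0.219,  0.049]), array([ 0.684, -0.219,  0.049])]
roll [array([0.472, 0.423, 0.032]), array([0.472, 0.423, 0.032])]
the job is handed in; nothing more can be done
```

The job is handed in. The dust plug stands on the counter left of the calibrator, and the probe stands released in the narrow well with its tip on the bottom. The hand-in returned no verdict.

- **Depth and force:** The tip met the bottom about 42 mm down. A second press, moved slightly sideways, met resistance at the same height. The highest wrist reading was about 17 N, which I estimate put less than 20 N on the tip.
- **Depth stop:** After I let go, the probe sprang back and left the stop about 1.5–2 mm above the block. I pushed it down with tilted fingers. The last check showed the near edge on the block and the hub top 12.5–12.8 mm above it, where 12 mm is flush, so the gap is now about 0.5–0.8 mm. That is inside the 2 mm limit, but not perfectly flat.
- **Lean:** The probe leans by about 0.02–0.04 rad (0.07 allowed).
- **Plug and other goods:** The plug is at rest with its top at 49 mm, which puts it upright on its stem. The tub and roll had not moved. The jar reading differed by about 8 mm between the first and last pictures. I put that down to measuring scatter, since nothing came near it.
- **Look-alike:** The small look-alike probe stood upright at the start and was later seen lying on the counter. I saw no contact with it and think it fell by itself.
- **Disagreeing measurement:** The wrist camera was off by about 2 mm sideways from the finger centre line. I lined up the probe by its position relative to the well instead.

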